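Set up the probe station: tip out the preamplifier, seat the sample pucks, vacuum on

ROBOT

A 6-joint arm with a two-finger parallel gripper is mounted at the origin on the work surface. World frame = base frame: x ahead of the robot, y to its left, z up, the work surface at z = 0. Lengths are in m, angles in rad, forces in N, time in s.
With the tool pointing down it reaches from about 0.375 to 0.9 m from the base axis. Payload 3.1 kg.
Tool frame: the origin (TCP) lies on the front face of the gripper's body, between the roots of the fingers; the fingertips stand 73 mm ahead of it and the grasp point (between the pads) lies 54 mm ahead of it (manip.tips_ahead is the distance from the TCP to the fingertips, in m); z points along the fingers, y is the line along which they close (so a half turn about z gives the same grasp; the last joint's range is limited). The gripper opens to 85 mm and grips with 20 to 120 N. Pads are 22 mm wide; open, the fingers measure 114 mm over their backs; the gripper's body (76 mm by 85 mm) begins 54 mm behind the grasp point. The pads swing forward as they close: fully open they stand 13 mm farther back than shut.
Start: joints at [-1.379, 0.527, 1.433, -0, 1.181, -0.178], TCP at [0.226, -0.582, 0.304] pointing down, gripper open.
Joint ranges: [-3.08, 3.08], [-0.75, 2.2], [0.22, 2.44], [-1.43, 4.57], [0, 2.65], [-2.85, 2.85]. Speed limits (rad/s): [2.79, 2.79, 3.14, 3.14, 3.14, 3.14].

INTERFACE

Orientations are given as a unit quaternion [x, y, z, w].
In Python, from station import sense, eyes, workorder, manip gives the robot as it stands.
- The arm moves only by the shell command python3 -m inch 'ROWS' [OPENING] [FORCE]. ROWS is JSON, a list of rows, each an object of numbers: "dx", "dy", "dz": the shift along the tool's x, y, z in cm; "wx", "wy", "wz": the turn, a rotation vector about the tool's x, y, z in degrees. In form: [{"dx": .., "dy": .., "dz": .., "wx": .., "wy": .., "wz": ..}, ...]. A call has 1 to 10 rows; each row shifts and turns the commanded pose from where the row before left it, along the tool's axes as they then stand; what a row does not reach is not made up. A row lasts 1/8 s, in which the tool goes at most 62.5 mm and 10.7 degrees, less where a joint would pass 70% of its speed; a pose out of reach is approached as far as the arm can. A call with a gripper value outside its range is refused whole. OPENING is the opening, from 0 (shut) to 1 (fully open), set as the call begins (- or left out, the last holds). The fingers move at their own pace and stop on an object; FORCE is the grip in N (left out, the last holds). Time passes only in rows, so rows that do not move let the fingers close. It gives the time, the measured TCP pose, the force, the opening and the grip force at its end, in the units of the state.
- sense(): the state, without advancing time (a new reading comes with each control period).
- eyes.snapshot(name): name is "scene" or "top" or "wrist"; returns the picture (400x640x3 uint8, red, green, blue); there is no depth.
- eyes.camera_params(name): a dict with "fx", "fy", "cx", "cy" (pixels), "D" ([k1, k2, p1, p2, k3] as OpenCV has them; the pictures are not rectified), "rvec" (rotation vector, rad) and "tvec" (3), from world to camera coordinates, as OpenCV has them. Camera axes: x right, y down, z forward; pixel columns grow to the right and rows downward; lengths in m; the calibration is good to about 2 mm. A picture is of the moment at which its call begins: read the wrist's pose just before it. camera_params takes no time and is no camera call; for the wrist camera it gives the pose at the moment of the call.
- workorder.sign_off(): hands the job in; it is judged then, once.
The state is a dict: "t": time; "q": joint angles; "qd": joint speeds; "tau": joint torques, N m; "tcp_pos": TCP position; "tool_rot": TCP orientation; "force": force on the tool from outside, world axes, zero at the start; "ft_torque": the same for the moment, N m; "finger_gap": opening from 0.0 (shut) to 1.0 (fully open); "gripper_force": force on a finger pad.
Only numpy, scipy, OpenCV 4.12 (cv2) and the standard library are available. Lean on these libraries where they do the work, as an engineer would, in place of code of your own. Each camera call takes 0.05 s, during which the arm holds its last target. There are 200 camera calls.

TASK

Set the probe station up for the next run. Tip the preamplifier with the round grille forward out of its packed row onto the rack's front bar (hook a finger behind its top edge), lift it free without disturbing the other units, and stand it upright in the cradle with its sockets facing away from the robot. Seat every puck from the mat fully home and flat in a nest of its own on the chuck, its flat against the nest's straight side, and only when the preamplifier and all pucks are in place push the vacuum lever fully over to on; leave the positioners and the bottle alone.

Things in the scene. Friction and masses are not known exactly. Their poses are not given: they have to be found in the camera images.
- rack: Fixed open-topped tip-out rack. Origin: middle of underside; +x to its back, z up. Board top at z 12 mm; units stand on it in a row along y, 43.5 mm centres, at x = 0, open behind. In front of their feet a lip 8 mm high (inner face x = -47 mm). Front bar, 10 mm thick, along y at x = -97 mm, z = 76 mm; side cheeks with outer faces at y = +-116.5 mm, 98 mm high.
- preamp: Wanted unit: grey metal box 90 (x) x 42 (y) x 150 mm (z), 0.45 kg, centre of mass in its middle; round grille (33 mm) in its top. One of the three inner units of the row of five. Origin: middle of underside; -x black front panel (towards the rack's bar), +x back with two sockets (stubs 9 mm long, 35 and 75 mm up).
- preamp_top (a point): Middle of the wanted unit's top face, 150 mm above its origin. Tipped forward about its front lower edge, the unit balances at 0.54 rad; beyond that it goes on by itself and rests leaning on the rack's bar at about 0.66 rad; tipped less, it falls back upright.
- preamp_back (a point): Point on the back face of the wanted unit, between its two sockets (x = +45 mm, z = 55 mm).
- unit_a: Another unit in the rack: same box (90 x 42 x 150 mm, origin in the middle of its underside) with two straight slots in its top instead of the round grille; 1.5 mm gaps between units. Leave in place.
- unit_b: Another unit in the rack: same box (90 x 42 x 150 mm, origin in the middle of its underside) with two straight slots in its top instead of the round grille; 1.5 mm gaps between units. Leave in place.
- unit_c: Another unit in the rack: same box (90 x 42 x 150 mm, origin in the middle of its underside) with two straight slots in its top instead of the round grille; 1.5 mm gaps between units. Leave in place.
- unit_d: Another unit in the rack: same box (90 x 42 x 150 mm, origin in the middle of its underside) with two straight slots in its top instead of the round grille; 1.5 mm gaps between units. Leave in place.
- cradle: Fixed low steel cradle for one unit: 130 x 75 mm base plate with four walls (4 mm thick, tops 18 mm above the bench) around a pocket 100 (x) by 50 mm (y). Origin: middle of its underside; +x points away from the robot.
- cradle_in (a point): Middle of the cradle's pocket floor, 6 mm above the bench, axes as the cradle's.
- chuck: Fixed chuck plate 172 (x) x 196 mm (y), top 55 mm above the bench, with four D-shaped nests 78 mm apart along x and 100 mm along y. Origin: middle of its underside, x away from the robot, z up.
- nest0 (a point): Centre of a nest's floor (55 mm above the bench), axes as the chuck's. The nest is a raised rim, 5 mm high and 5.5 mm wide, around a pocket of 31.3 mm radius with one straight side at x = -25.3 mm (towards the robot).
- nest1 (a point): Centre of a nest's floor (55 mm above the bench), axes as the chuck's. The nest is a raised rim, 5 mm high and 5.5 mm wide, around a pocket of 31.3 mm radius with one straight side at x = -25.3 mm (towards the robot).
- nest2 (a point): Centre of a nest's floor (55 mm above the bench), axes as the chuck's. The nest is a raised rim, 5 mm high and 5.5 mm wide, around a pocket of 31.3 mm radius with one straight side at x = -25.3 mm (towards the robot).
- nest3 (a point): Centre of a nest's floor (55 mm above the bench), axes as the chuck's. The nest is a raised rim, 5 mm high and 5.5 mm wide, around a pocket of 31.3 mm radius with one straight side at x = -25.3 mm (towards the robot).
- vac_lever (a joint): Vacuum lever beside the chuck on its left (+y), rad: 0 (0 to 0.15 at the start) = off, leaning towards the robot (chuck's -x); 1.0 = on, leaning fully to the chuck's +x. It stays where it is left; its ball is pushed with about 1 N.
- vac_lever_tip (a point): Centre of the black ball (26 mm across) at the end of the vacuum lever, 80 mm from the lever's axis, which runs along the chuck's y 26 mm above the bench. Off, the ball is 38 mm to -x of the axis, on, 38 mm to +x, both 96 mm above the bench.
- puck0: Sample puck (2 to 4 are present) on the thin dark mat (flush with the bench) at the robot's right: aluminium disc 60 mm across, 20 mm thick, 0.14 kg, lower edge bevelled 1.5 mm, a small square chip on top. One straight flat, 36 mm long, 24 mm from the centre on its -x side, at the start turned up to 1.75 rad from the nests'. Origin: middle of underside.
- puck1: Sample puck (2 to 4 are present) on the thin dark mat (flush with the bench) at the robot's right: aluminium disc 60 mm across, 20 mm thick, 0.14 kg, lower edge bevelled 1.5 mm, a small square chip on top. One straight flat, 36 mm long, 24 mm from the centre on its -x side, at the start turned up to 1.75 rad from the nests'. Origin: middle of underside.
- puck2: Sample puck (2 to 4 are present) on the thin dark mat (flush with the bench) at the robot's right: aluminium disc 60 mm across, 20 mm thick, 0.14 kg, lower edge bevelled 1.5 mm, a small square chip on top. One straight flat, 36 mm long, 24 mm from the centre on its -x side, at the start turned up to 1.75 rad from the nests'. Origin: middle of underside.
- puck3: Sample puck (2 to 4 are present) on the thin dark mat (flush with the bench) at the robot's right: aluminium disc 60 mm across, 20 mm thick, 0.14 kg, lower edge bevelled 1.5 mm, a small square chip on top. One straight flat, 36 mm long, 24 mm from the centre on its -x side, at the start turned up to 1.75 rad from the nests'. Origin: middle of underside.
- positioner_a: Black probe positioner with silver micrometer knobs (about 200 mm long with its needle, 100 wide, 145 high) behind the chuck, bystander. Origin: middle of its underside.
- positioner_b: The second such probe positioner, beyond the mat, bystander.
- solvent: White closed solvent bottle, 60 mm across and 150 mm high, beyond the rack, bystander.
There are look-alikes about, which are no part of the job. What is shaped like the puck0 but red is not meant.

How it is judged:
By the outcome, as a careful person would: the job done as asked, in the order asked, and still so for the second after the job is handed in, with the robot touching nothing.
Of puck0, puck1, puck2, puck3 only 2 to 4 are there at a start; the rules pass over those that are not, and their reading is None.
At some moment in a run one of puck0, puck1, puck2, puck3 may be knocked a few centimetres aside while the robot is not near it.
It also fails if it takes over 210 s, if anything falls off the work surface, if the arm or the gripper's body presses on something with over 40 N, if the wrist force passes 120 N, or if a joint passes its speed limit or range.

## Working session

There is one attempt and no reset: what is moved stays moved. The work goes in short steps, Python scripts to look and compute and a shell command to move; the robot and the scene stay as the last step left them, time stands still between calls to the robot, and variables do not carry over. Pictures are saved under pics/ and viewed, at most 14 in all, crops included, and the job is handed in when it is done.

```bash
ls; mkdir -p pics; python3 - <<'E'
from station import sense, eyes, workorder, manip
import cv2
s=sense();print(s['t'],s['tcp_pos'],s['tool_rot'],s['force'])
for n in("scene","top"):
    im=eyes.snapshot(n);p=eyes.camera_params(n);print(n,p)
    cv2.imwrite(f'pics/{n}0.png',cv2.cvtColor(im,cv2.COLOR_RGB2BGR))
print([a for a in dir(manip) if a[0]!='_'])
E
```

```text
pics
0.0 [ 0.22639409 -0.58196536  0.3029164 ] [ 9.82863349e-01  1.84332420e-01  6.48851249e-07 -1.09326874e-03] [ 0.1961822  -0.67082809 -0.11895814]
scene {'fx': 506.36434699991577, 'fy': 506.36434699991577, 'cx': 319.1735382939599, 'cy': 201.89254184453077, 'D': array([-0.04744544,  0.        ,  0.        ,  0.        ,  0.        ]), 'rvec': array([ 1.50722721,  2.14391573, -0.77380834]), 'tvec': array([ 0.17685272, -0.3771207 ,  1.98598161])}
top {'fx': 456.31144170466536, 'fy': 456.31144170466536, 'cx': 316.45765610279574, 'cy': 193.560352307327, 'D': array([-0.0905361,  0.       ,  0.       ,  0.       ,  0.       ]), 'rvec': array([ 2.10935736, -2.15453219,  0.15414677]), 'tvec': array([0.05536037, 0.61533051, 1.16595918])}
['PlanningError', 'tips_ahead']
```

View pics/top0.png

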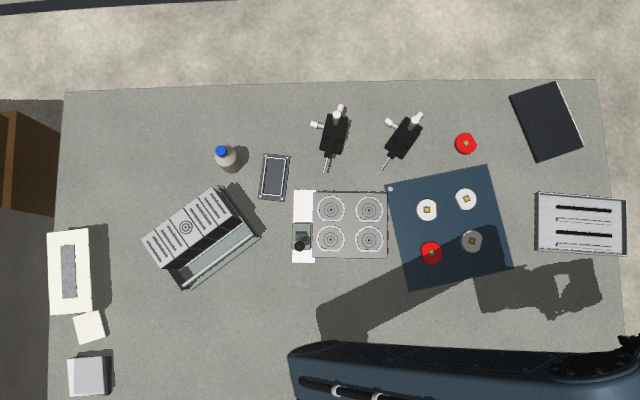

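View pics/scene0.png

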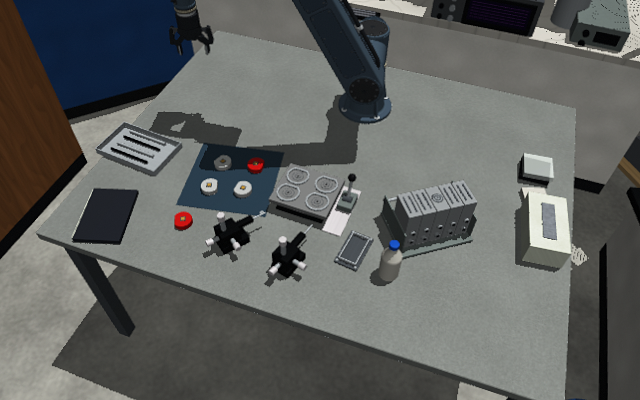

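Top view: silver pucks at (427,210), (466,199), (472,241, in shadow). The red ones at (431,253) and (466,144) are look-alikes. The unit with the round grille is the middle one of five, at about (187,226). The cradle is at (273,176), the lever's ball at (300,245) and the chuck at (350,225).

```bash
cat > h.py <<'E'
import numpy as np, cv2
from scipy.spatial.transform import Rotation as R
from station import sense, eyes
def cam(n,p=None):
    p=p or eyes.camera_params(n)
    K=np.array([[p['fx'],0,p['cx']],[0,p['fy'],p['cy']],[0,0,1.]])
    return K,np.array(p['D']),np.array(p['rvec'],float),np.array(p['tvec'],float)
def proj(c,X):
    K,D,r,t=c; return cv2.projectPoints(np.asarray(X,float).reshape(-1,3),r,t,K,D)[0].reshape(-1,2)
def back(c,uv,z):
    K,D,r,t=c; Rm=cv2.Rodrigues(r)[0]
    n=cv2.undistortPoints(np.asarray(uv,float).reshape(-1,1,2),K,D).reshape(-1,2)
    d=np.c_[n,np.ones(len(n))]@Rm; o=-Rm.T@t
    z=np.broadcast_to(z,len(n)); return o+d*((z-o[2])/d[:,2])[:,None]
def save(im,name,box=None,s=1):
    if box: im=im[box[1]:box[3],box[0]:box[2]]
    im=cv2.cvtColor(im,cv2.COLOR_RGB2BGR)
    cv2.imwrite(f'pics/{name}.png',cv2.resize(im,None,fx=s,fy=s,interpolation=cv2.INTER_CUBIC))
E
python3 - <<'E'
from h import *
a=cv2.cvtColor(cv2.imread('pics/top0.png'),cv2.COLOR_BGR2RGB)
save(a,'rack1',(130,140,310,290),4)
save(a,'mat1',(255,145,521,301),3)
c=cam('top')
print(np.round(back(c,[(427,210),(466,199),(472,241)],.02),3),np.round(back(c,[(350,225)],.055),3),np.round(back(c,[(187,226)],.162),3), np.round(back(c,[(273,176)],.018),3))
E
```

```text
[[ 0.569 -0.257  0.02 ]
 [ 0.597 -0.366  0.02 ]
 [ 0.482 -0.375  0.02 ]] [[ 0.53  -0.044  0.055]] [[0.526 0.355 0.162]] [[0.673 0.162 0.018]]
```

View pics/rack1.png

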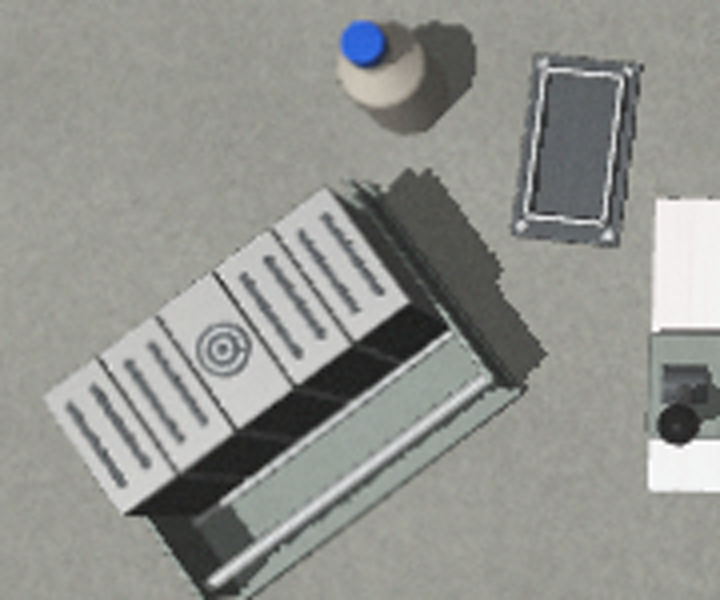

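View pics/mat1.png

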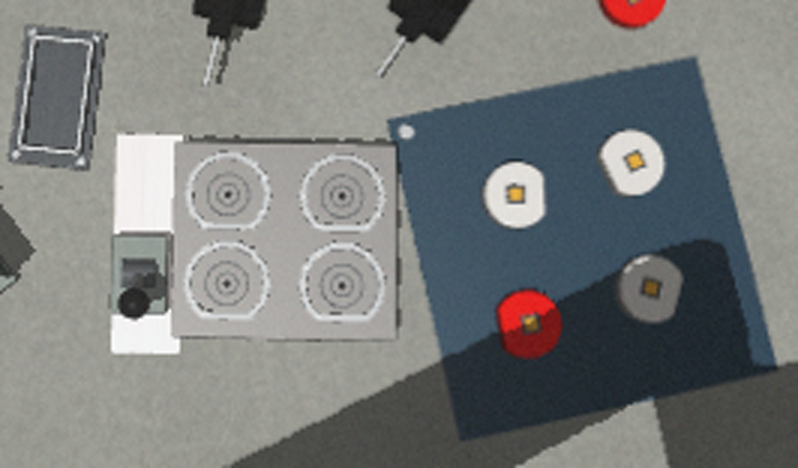

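Confirmed: the round grille, crop (223,348), is on the middle unit. The silver pucks' flats are roughly on the right for A and C and the lower left for B. I'll refine these with the wrist camera.

```bash
cat >> h.py <<'E'
def rel(target, psi=None, Rt=None):
    """shift (tool axes now, cm) and rotvec (deg) from measured pose to TCP target; psi = heading of tool x, deg (tool down)"""
    s=sense(); R0=R.from_quat(s['tool_rot'])
    d=R0.inv().apply(np.asarray(target)-s['tcp_pos'])*100
    if psi is not None: Rt=down(psi)
    w=(R0.inv()*Rt).as_rotvec(degrees=True) if Rt is not None else 0
    print('t',round(s['t'],2),'shift cm',np.round(d,2),'turn',np.round(w,2),'tcp',np.round(s['tcp_pos'],4))
    return d,w
def down(psi): return R.from_euler('z',psi,degrees=True)*R.from_euler('x',180,degrees=True)
def fit(P,W,scale=False):
    """2D rigid: W = rot(a) P + t"""
    P=np.asarray(P,float);W=np.asarray(W)[:,:2];p=P.mean(0);w=W.mean(0);A=P-p;B=W-w
    a=np.arctan2((A[:,0]*B[:,1]-A[:,1]*B[:,0]).sum(),(A*B).sum());c,s=np.cos(a),np.sin(a);M=np.array([[c,-s],[s,c]])
    r=B-A@M.T
    return w-M@p,np.degrees(a),np.round(np.linalg.norm(r,axis=1)*1000,1)
E
python3 - <<'E'
from h import *
c=cam('top')
r=np.array([(45,398),(333,188),(410,302),(125,515),(223,348)])/4+(130,140)
print('rack',fit([(.045,.108),(.045,-.108),(-.045,-.108),(-.045,.108),(0,0)],back(c,r,.162)))
r=np.array([(545,70),(622,76),(607,226),(530,219)])/4+(130,140)
print('cradle',fit([(.052,.027),(.052,-.027),(-.052,-.027),(-.052,.027)],back(c,r,.018)))
r=np.array([(228,194),(342,195),(227,284),(342,286)])/3+(255,145)
print('chuck',fit([(.039,.05),(.039,-.05),(-.039,.05),(-.039,-.05)],back(c,r,.055)))
print(back(c,np.array([(134,303)])/3+(255,145),.096),sense()['q'])
p=cam('wrist');s=sense();Rm=cv2.Rodrigues(p[2])[0];o=-Rm.T@p[3]
T=R.from_quat(s['tool_rot']);print('cam in tool',T.inv().apply(o-s['tcp_pos']),'axes',np.round(T.inv().as_matrix()@Rm.T,3).tolist(),p[0])
rel((.47,-.32,.32),0)
E
```

```text
rack (array([0.52249954, 0.35576749]), np.float64(35.651777912827136), array([2.1, 2.7, 2.5, 1.7, 2.7]))
cradle (array([0.67076712, 0.15879005]), np.float64(-5.982559832252347), array([0.7, 0.7, 1. , 0.6]))
chuck (array([ 0.53043608, -0.0438179 ]), np.float64(-2.0431708498714007), array([0.4, 0.9, 0.5, 0.8]))
[[0.47612597 0.08665139 0.096     ]] [-1.37850916e+00  5.28396510e-01  1.43379824e+00 -2.37076473e-05
  1.18141522e+00 -1.78495659e-01]
cam in tool [ 0.06821214 -0.00052107 -0.0695376 ] axes [[-0.002, -0.964, -0.267], [1.0, -0.002, -0.001], [0.001, -0.267, 0.964]] [[305.01855795   0.         315.93578127]
 [  0.         305.01855795 198.62499118]
 [  0.           0.           1.        ]]
t 0.1 shift cm [ 32.2  -15.6   -1.66] turn [-0.12  0.   21.24] tcp [ 0.2264 -0.582   0.303 ]
```

```bash
python3 -m inch '[{"dx":4.6,"dy":-2.2},{"dx":4.6,"dy":-2.2},{"dx":4.6,"dy":-2.2},{"dx":4.6,"dy":-2.2},{"dx":4.6,"dy":-2.2},{"dx":4.6,"dy":-2.2},{"dx":4.6,"dy":-2.2},{"wz":10.6},{"wz":10.6},{"dz":0}]'; python3 - <<'E'
from h import *
a=eyes.snapshot('wrist');save(a,'w1');np.save('w1.npy',a)
c=cam('wrist');print(np.round(proj(c,[(.569,-.257,.02),(.597,-.366,.02),(.482,-.375,.02)])))
rel((.47,-.32,.32),0)
E
```

```text
[[ 106. -330.]
 [ 238. -315.]
 [ 208. -158.]]
t 0.15 shift cm [ 32.2  -15.6   -1.65] turn [-0.09  0.   21.25] tcp [ 0.2264 -0.5821  0.3032]invalid input at $[0]: expected keys dx, dy, dz, wx, wy, wz
```

View pics/w1.png

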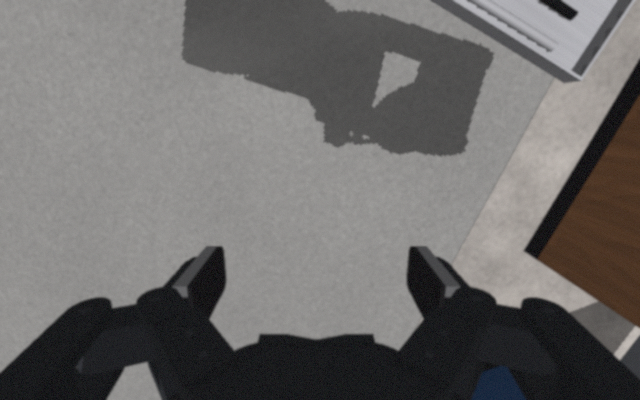

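All six keys are needed in each row, and the arm has not moved. This wrist view only shows the bare bench between the fingers. Sending the move again with full rows.

```bash
python3 -m inch '[{"dx":4.4,"dy":-2.2,"dz":0,"wx":0,"wy":0,"wz":0},{"dx":4.4,"dy":-2.2,"dz":0,"wx":0,"wy":0,"wz":0},{"dx":4.4,"dy":-2.2,"dz":0,"wx":0,"wy":0,"wz":0},{"dx":4.4,"dy":-2.2,"dz":0,"wx":0,"wy":0,"wz":0},{"dx":4.4,"dy":-2.2,"dz":0,"wx":0,"wy":0,"wz":0},{"dx":4.4,"dy":-2.2,"dz":0,"wx":0,"wy":0,"wz":0},{"dx":4.4,"dy":-2.2,"dz":0,"wx":0,"wy":0,"wz":0},{"dx":0,"dy":0,"dz":0,"wx":0,"wy":0,"wz":10.6},{"dx":0,"dy":0,"dz":0,"wx":0,"wy":0,"wz":10.6},{"dx":0,"dy":0,"dz":0,"wx":0,"wy":0,"wz":0}]'; python3 - <<'E'
from h import *
a=eyes.snapshot('wrist');save(a,'w2');np.save('w2.npy',a)
c=cam('wrist');print(np.round(proj(c,[(.569,-.257,.02),(.597,-.366,.02),(.482,-.375,.02)])))
rel((.47,-.32,.32),0)
E
```

```text
t: 1.4
tcp_pos: [0.4578, -0.327, 0.3036]
tool_rot: [1.0, 0.002, -0.0, -0.0]
force: [-0.0, 0.5, 0.8]
finger_gap: 1.001
gripper_force: 0.0
[[252.  73.]
 [354.  45.]
 [358. 153.]]
t 1.45 shift cm [ 1.23 -0.72 -1.63] turn [-0.02  0.02  0.23] tcp [ 0.4577 -0.3272  0.3037]
```

View pics/w2.png

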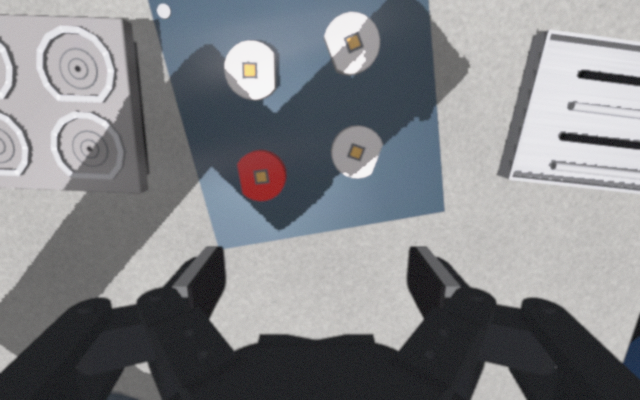

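Wrist view: silver pucks at (250,70), (351,43) and (356,152). Red one at (262,176). I'll fit their D-shapes by code.

```bash
cat >> h.py <<'E'
from scipy.optimize import least_squares
def dsd(X,x,y,a,r=.030,f=.024):
    c,s=np.cos(a),np.sin(a);d=X-[x,y];l=np.c_[d@[c,s],d@[-s,c]]
    return np.maximum(np.hypot(l[:,0],l[:,1])-r,-l[:,0]-f)
def puckfit(im,c,guess,z=.02,rad=.05):
    hsv=cv2.cvtColor(im,cv2.COLOR_RGB2HSV);m=((hsv[...,1]<60)).astype(np.uint8)
    g=proj(c,[[*guess,z]])[0];e=proj(c,[[guess[0]+rad,guess[1],z]])[0]
    k=np.zeros_like(m);cv2.circle(k,tuple(int(v) for v in g),int(np.hypot(*(e-g))),1,-1);m&=k
    m=cv2.morphologyEx(m,cv2.MORPH_OPEN,np.ones((3,3),np.uint8))
    cs=cv2.findContours(m,cv2.RETR_EXTERNAL,cv2.CHAIN_APPROX_NONE)[0]
    ct=max(cs,key=cv2.contourArea).reshape(-1,2).astype(float)
    X=back(c,ct,z)[:,:2];ctr=X.mean(0);best=None
    for a in np.arange(-np.pi,np.pi,.4):
        r=least_squares(lambda p:dsd(X,p[0],p[1],p[2],.030+p[3],.024+p[3]),[*ctr,a,0],loss='soft_l1',f_scale=.0007)
        if best is None or r.cost<best.cost: best=r
    p=best.x;print('puck',np.round(p[:2],4),'yaw',round(float(np.degrees(p[2]))%360,1),'grow',round(p[3]*1000,2),'rms mm',round(np.sqrt(np.mean(best.fun**2))*1000,2),'n',len(X))
    return p
E
python3 - <<'E'
from h import *
a=np.load('w2.npy');c=cam('wrist')
for uv in((250,70),(351,43),(356,152)): puckfit(a,c,back(c,[uv],.02)[0,:2])
C=np.array([.5304,-.0438]);t=np.radians(-2.04);M=np.array([[np.cos(t),-np.sin(t)],[np.sin(t),np.cos(t)]])
for n in((.039,.05),(.039,-.05),(-.039,.05),(-.039,-.05)): print(C+M@n)
print('right nests wrist', back(c,[(78,68),(90,148)],.055))
E
```

```text
puck [ 0.5799 -0.2504] yaw 187.4 grow 12.23 rms mm 6.26 n 301
puck [ 0.6033 -0.3591] yaw 210.2 grow 7.45 rms mm 8.29 n 309
puck [ 0.4835 -0.3732] yaw 72.6 grow 1.6 rms mm 0.5 n 160
[0.57115514 0.00478002]
[ 0.56759542 -0.0951566 ]
[0.49320458 0.0075566 ]
[ 0.48964486 -0.09238002]
right nests wrist [[ 0.56970205 -0.09257562  0.055     ]
 [ 0.4917426  -0.08976271  0.055     ]]
```

```bash
sed -i 's/\[...,1\]<60/[...,1]<35/' h.py; python3 - <<'E'
from h import *
a=np.load('w2.npy');c=cam('wrist')
for uv in((250,70),(351,43),(356,152)): puckfit(a,c,back(c,[uv],.02)[0,:2],rad=.042)
hsv=cv2.cvtColor(a,cv2.COLOR_RGB2HSV)
for p in((250,50),(222,55),(285,70),(320,40),(351,60)): print(p,hsv[p[1],p[0]])
rel((.4835,-.3732,.2),-17.4)
E
```

```text
puck [ 0.5716 -0.2568] yaw 85.7 grow 1.4 rms mm 2.73 n 188
puck [ 0.5979 -0.3626] yaw 292.4 grow 0.67 rms mm 0.44 n 172
puck [ 0.4836 -0.3733] yaw 73.2 grow 0.46 rms mm 0.41 n 149
(250, 50) [  0   1 243]
(222, 55) [104  48 133]
(285, 70) [104  63 153]
(320, 40) [106  55 152]
(351, 60) [173   6 167]
t 1.45 shift cm [ 2.57  4.61 10.37] turn [-0.02  0.02 17.63] tcp [ 0.4577 -0.3272  0.3037]
```

```bash
python3 -m inch '[{"dx":0.9,"dy":1.5,"dz":3.5,"wx":0,"wy":0,"wz":0},{"dx":0.9,"dy":1.5,"dz":3.5,"wx":0,"wy":0,"wz":0},{"dx":0.8,"dy":1.6,"dz":3.4,"wx":0,"wy":0,"wz":0},{"dx":0,"dy":0,"dz":0,"wx":0,"wy":0,"wz":9},{"dx":0,"dy":0,"dz":0,"wx":0,"wy":0,"wz":9},{"dx":0,"dy":0,"dz":0,"wx":0,"wy":0,"wz":0}]' | grep tcp; cat > pk.py <<'E'
import sys
from h import *
a=eyes.snapshot('wrist');c=cam('wrist');np.save('last.npy',a)
p=puckfit(a,c,(float(sys.argv[1]),float(sys.argv[2])),rad=.042);y=np.degrees(p[2])
off=float(sys.argv[3]); z=float(sys.argv[4])
rel((p[0],p[1],z),y+off)
E
python3 pk.py .4835 -.3732 -90 .08
```

```text
tcp_pos: [0.4836, -0.3736, 0.1996]
puck [ 0.4846 -0.3738] yaw 70.3 grow 0.47 rms mm 0.49 n 204
t 2.25 shift cm [ 0.11 -0.   11.98] turn [-0.01  0.01  1.96] tcp [ 0.4836 -0.3736  0.1998]
```

```bash
python3 -m inch '[{"dx":0.1,"dy":0,"dz":4,"wx":0,"wy":0,"wz":2},{"dx":0,"dy":0,"dz":4,"wx":0,"wy":0,"wz":0},{"dx":0,"dy":0,"dz":3,"wx":0,"wy":0,"wz":0},{"dx":0,"dy":0,"dz":1,"wx":0,"wy":0,"wz":0},{"dx":0,"dy":0,"dz":0,"wx":0,"wy":0,"wz":0}]' 1 20|tail -5; Z='{"dx":0,"dy":0,"dz":0,"wx":0,"wy":0,"wz":0}'; python3 -m inch '[{"dx":0,"dy":0,"dz":0,"wx":0,"wy":0,"wz":0},{"dx":0,"dy":0,"dz":0,"wx":0,"wy":0,"wz":0},{"dx":0,"dy":0,"dz":0,"wx":0,"wy":0,"wz":0},{"dx":0,"dy":0,"dz":0,"wx":0,"wy":0,"wz":0}]' 0 20
```

```text
tcp_pos: [0.4847, -0.3737, 0.0798]
tool_rot: [0.985, -0.173, -0.0, -0.0]
force: [-0.8, 0.6, 0.0]
finger_gap: 0.999
gripper_force: 0.0
t: 3.38
tcp_pos: [0.4853, -0.3742, 0.0815]
tool_rot: [0.985, -0.173, 0.001, 0.001]
force: [-0.6, 0.9, 6.3]
finger_gap: 0.622
gripper_force: 20.7
```

```bash
python3 -m inch '[{"dx":0,"dy":0,"dz":0,"wx":0,"wy":0,"wz":0},{"dx":0,"dy":0,"dz":0,"wx":0,"wy":0,"wz":-10},{"dx":0,"dy":0,"dz":0,"wx":0,"wy":0,"wz":-10},{"dx":0,"dy":0,"dz":0,"wx":0,"wy":0,"wz":-10},{"dx":0,"dy":0,"dz":0,"wx":0,"wy":0,"wz":-10},{"dx":0,"dy":0,"dz":0,"wx":0,"wy":0,"wz":-10},{"dx":0,"dy":0,"dz":0,"wx":0,"wy":0,"wz":-10},{"dx":0,"dy":0,"dz":0,"wx":0,"wy":0,"wz":-10},{"dx":0,"dy":0,"dz":0,"wx":0,"wy":0,"wz":-10},{"dx":0,"dy":0,"dz":0,"wx":0,"wy":0,"wz":-10}]' 1 20;  python3 -m inch '[{"dx":0,"dy":0,"dz":0,"wx":0,"wy":0,"wz":0},{"dx":0,"dy":0,"dz":0,"wx":0,"wy":0,"wz":0},{"dx":0,"dy":0,"dz":0,"wx":0,"wy":0,"wz":0},{"dx":0,"dy":0,"dz":0,"wx":0,"wy":0,"wz":0}]' 0 30;python3 -m inch '[{"dx":0,"dy":0,"dz":-3,"wx":0,"wy":0,"wz":0},{"dx":0,"dy":0,"dz":-5,"wx":0,"wy":0,"wz":0},{"dx":0,"dy":0,"dz":-4,"wx":0,"wy":0,"wz":0},{"dx":0,"dy":0,"dz":0,"wx":0,"wy":0,"wz":0}]'
```

```text
t: 4.62
tcp_pos: [0.4847, -0.3735, 0.0798]
tool_rot: [0.817, 0.576, -0.0, -0.0]
force: [0.6, 0.6, 0.0]
finger_gap: 0.999
gripper_force: 0.0
t: 5.12
tcp_pos: [0.4847, -0.3736, 0.0802]
tool_rot: [0.819, 0.574, 0.0, -0.0]
force: [-1.6, 1.9, 4.4]
finger_gap: 0.679
gripper_force: 32.2
t: 5.62
tcp_pos: [0.4861, -0.3751, 0.2029]
tool_rot: [0.819, 0.574, 0.0, 0.004]
force: [-0.7, 0.7, -2.2]
finger_gap: 0.674
gripper_force: 33.4
```

```bash
python3 -c "
from h import *
rel((.48,-.044,.26),-2)"
```

```text
t 5.62 shift cm [ 30.89 -11.85  -5.9 ] turn [ 4.700e-01 -7.000e-02  7.202e+01] tcp [ 0.4861 -0.3751  0.2029]
```

```bash
python3 -m inch '[{"dx":3.5,"dy":-1.3,"dz":-1,"wx":0,"wy":0,"wz":0},{"dx":4.6,"dy":-1.8,"dz":-1,"wx":0,"wy":0,"wz":0},{"dx":4.6,"dy":-1.8,"dz":-1,"wx":0,"wy":0,"wz":0},{"dx":4.6,"dy":-1.8,"dz":-1,"wx":0,"wy":0,"wz":0},{"dx":4.6,"dy":-1.8,"dz":-1,"wx":0,"wy":0,"wz":0},{"dx":4.6,"dy":-1.8,"dz":-0.9,"wx":0,"wy":0,"wz":0},{"dx":4.4,"dy":-1.5,"dz":0,"wx":0,"wy":0,"wz":0}]'|grep tcp;python3 -m inch '[{"dx":0,"dy":0,"dz":0,"wx":0,"wy":0,"wz":9},{"dx":0,"dy":0,"dz":0,"wx":0,"wy":0,"wz":9},{"dx":0,"dy":0,"dz":0,"wx":0,"wy":0,"wz":9},{"dx":0,"dy":0,"dz":0,"wx":0,"wy":0,"wz":9},{"dx":0,"dy":0,"dz":0,"wx":0,"wy":0,"wz":9},{"dx":0,"dy":0,"dz":0,"wx":0,"wy":0,"wz":9},{"dx":0,"dy":0,"dz":0,"wx":0,"wy":0,"wz":9},{"dx":0,"dy":0,"dz":0,"wx":0,"wy":0,"wz":9},{"dx":0,"dy":0,"dz":0,"wx":0,"wy":0,"wz":0}]'; python3 - <<'E'
from h import *
a=eyes.snapshot('wrist');save(a,'w3',(80,0,550,300),1.7);np.save('w3.npy',a);np.save('w3c.npy',np.array(cam('wrist'),dtype=object),allow_pickle=True)
rel((.48,-.044,.26),-2)
E
```

```text
tcp_pos: [0.4785, -0.0412, 0.2579]
t: 7.62
tcp_pos: [0.4785, -0.0427, 0.2574]
tool_rot: [1.0, -0.016, -0.002, -0.0]
force: [0.3, 0.5, -1.6]
finger_gap: 0.68
gripper_force: 33.4
t 7.67 shift cm [ 0.14  0.12 -0.24] turn [-0.04  0.15  0.18] tcp [ 0.4787 -0.0427  0.2576]
```

View pics/w3.png

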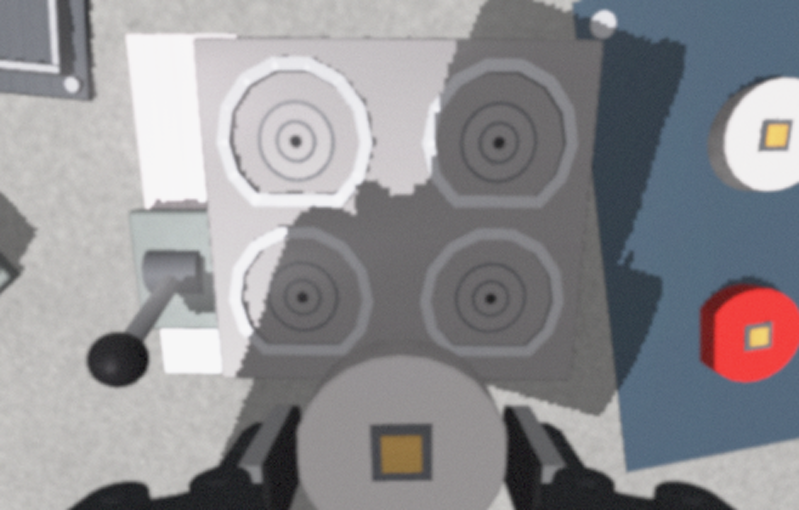

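```bash
python3 - <<'E'
from h import *
c=cam('wrist');s=sense()
f=lambda q:np.array(q)/1.7+(80,0)
W=back(c,f([(296,141),(499,143),(302,297),(490,298)]),.055)
N=[(.039,.05),(.039,-.05),(-.039,.05),(-.039,-.05)]
t,a,r=fit(N,W);print(t,a,r)
p=back(c,f([(402,452)]),s['tcp_pos'][2]-.0602)
print('puck-tcp',(p-s['tcp_pos'])[0,:2])
print('ball',back(c,f([(117,359)]),.096),'cradle front right corner',back(c,f([(91,99)]),.006))
A=np.radians(a);M=np.array([[np.cos(A),-np.sin(A)],[np.sin(A),np.cos(A)]])
for n in N:print(n,t+M@n)
rel([*(t+M@N[1]),.19],a)
E
```

```text
[ 0.53203665 -0.04108633] -2.448843643881296 [0.1 0.3 0.4 0.1]
puck-tcp [-0.00098494  0.00080707]
ball [[0.47617086 0.09229835 0.096     ]] cradle front right corner [[0.60527281 0.13261456 0.006     ]]
(0.039, 0.05) [0.5731374  0.00720164]
(0.039, -0.05) [ 0.56886467 -0.09270703]
(-0.039, 0.05) [0.49520864 0.01053438]
(-0.039, -0.05) [ 0.4909359 -0.0893743]
t 7.67 shift cm [9.19 4.71 6.73] turn [-0.04  0.15  0.63] tcp [ 0.4787 -0.0427  0.2576]
```

```bash
python3 -m inch '[{"dx":3.1,"dy":1.6,"dz":1.2,"wx":0,"wy":0,"wz":0.6},{"dx":3.1,"dy":1.6,"dz":2,"wx":0,"wy":0,"wz":0},{"dx":3.1,"dy":1.6,"dz":3,"wx":0,"wy":0,"wz":0},{"dx":0,"dy":0,"dz":3,"wx":0,"wy":0,"wz":0},{"dx":0,"dy":0,"dz":1.5,"wx":0,"wy":0,"wz":0},{"dx":0,"dy":0,"dz":0,"wx":0,"wy":0,"wz":0},{"dx":0,"dy":0,"dz":0,"wx":0,"wy":0,"wz":0}]'; python3 -c "
from h import *
rel((.5699,-.0935,.145),-2.45)"
```

```text
t: 8.55
tcp_pos: [0.5705, -0.0946, 0.1528]
tool_rot: [1.0, -0.022, 0.001, 0.0]
force: [1.0, -0.1, -2.4]
finger_gap: 0.676
gripper_force: 33.4
t 8.55 shift cm [-0.07 -0.11  0.78] turn [ 0.03 -0.08 -0.06] tcp [ 0.5705 -0.0946  0.1528]
```

```bash
python3 -m inch '[{"dx":-0.07,"dy":-0.1,"dz":0.6,"wx":0,"wy":0,"wz":0},{"dx":0,"dy":0,"dz":0.4,"wx":0,"wy":0,"wz":0},{"dx":0,"dy":0,"dz":0.2,"wx":0,"wy":0,"wz":0},{"dx":0,"dy":0,"dz":0,"wx":0,"wy":0,"wz":0}]'|grep -E "tcp|force"; python3 -m inch '[{"dx":0,"dy":0,"dz":0.3,"wx":0,"wy":0,"wz":0},{"dx":0,"dy":0,"dz":0.2,"wx":0,"wy":0,"wz":0},{"dx":0,"dy":0,"dz":0,"wx":0,"wy":0,"wz":0}]'|grep -E "tcp|force"
```

```text
tcp_pos: [0.5697, -0.0937, 0.1399]
force: [-1.0, -0.4, -1.4]
gripper_force: 33.4
tcp_pos: [0.5706, -0.094, 0.1353]
force: [3.2, 0.6, 0.7]
gripper_force: 33.6
```

```bash
python3 -m inch '[{"dx":0.05,"dy":0,"dz":0.1,"wx":0,"wy":0,"wz":0},{"dx":0,"dy":0,"dz":0.1,"wx":0,"wy":0,"wz":0},{"dx":0,"dy":0,"dz":0,"wx":0,"wy":0,"wz":0}]'|grep -E "tcp|force";  python3 -m inch '[{"dx":0,"dy":0,"dz":0,"wx":0,"wy":0,"wz":0},{"dx":0,"dy":0,"dz":0,"wx":0,"wy":0,"wz":0},{"dx":0,"dy":0,"dz":-5,"wx":0,"wy":0,"wz":0},{"dx":-2,"dy":0,"dz":-6,"wx":0,"wy":0,"wz":0},{"dx":-4,"dy":0,"dz":-2,"wx":0,"wy":0,"wz":0},{"dx":0,"dy":0,"dz":0,"wx":0,"wy":0,"wz":0}]' 1|grep -E "tcp|force"; python3 - <<'E'
from h import *
a=eyes.snapshot('wrist');save(a,'w4',(150,0,500,220),2);np.save('w4.npy',a)
c=cam('wrist')
p=puckfit(a,c,(.5689,-.0927),z=.075,rad=.034)
E
```

```text
tcp_pos: [0.5707, -0.094, 0.1351]
force: [-0.1, 0.2, 13.7]
gripper_force: 34.7
tcp_pos: [0.5078, -0.0903, 0.2633]
force: [-0.1, -1.0, -0.3]
gripper_force: 0.0
puck [ 0.5672 -0.0925] yaw 0.8 grow 5.77 rms mm 1.25 n 248
```

View pics/w4.png

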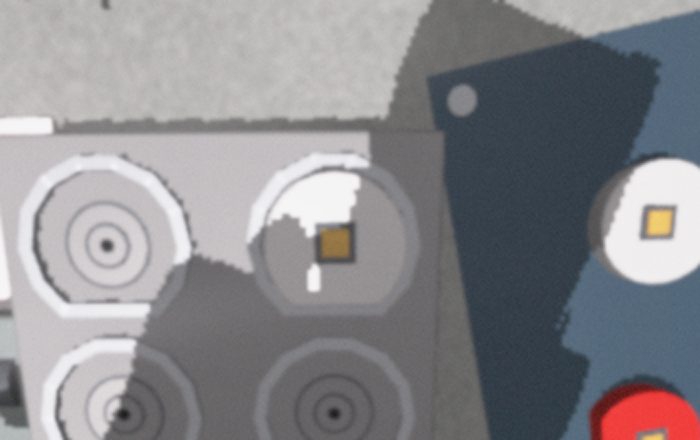

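Puck C sits level in the right far nest, chip at crop (336,243). It pressed at the floor height with 14 N. Next is puck A.

```bash
python3 -m inch '[{"dx":1.8,"dy":4.2,"dz":0,"wx":0,"wy":0,"wz":1},{"dx":1.8,"dy":4.2,"dz":-1,"wx":0,"wy":0,"wz":0},{"dx":1.8,"dy":4.2,"dz":3,"wx":0,"wy":0,"wz":0},{"dx":1.6,"dy":4.2,"dz":4,"wx":0,"wy":0,"wz":0},{"dx":0,"dy":0,"dz":0,"wx":0,"wy":0,"wz":0}]'|grep tcp; python3 pk.py .5716 -.2568 -90 .08
```

```text
tcp_pos: [0.5699, -0.2651, 0.1959]
puck [ 0.5727 -0.2541] yaw 89.2 grow 0.78 rms mm 0.52 n 206
t 11.28 shift cm [ 0.27 -0.91 11.81] turn [-0.22  0.32 -2.91] tcp [ 0.57   -0.2635  0.1981]
```

```bash
sed -i "s/^a=eyes.*/c=cam('wrist');a=eyes.snapshot('wrist');np.save('last.npy',a)/" pk.py
python3 -m inch '[{"dx":0.3,"dy":-0.9,"dz":4,"wx":0,"wy":0,"wz":-2.9},{"dx":0,"dy":0,"dz":4,"wx":0,"wy":0,"wz":0},{"dx":0,"dy":0,"dz":3,"wx":0,"wy":0,"wz":0},{"dx":0,"dy":0,"dz":0.7,"wx":0,"wy":0,"wz":0},{"dx":0,"dy":0,"dz":0,"wx":0,"wy":0,"wz":0},{"dx":0,"dy":0,"dz":0,"wx":0,"wy":0,"wz":0}]' 1 20|tail -5;  python3 -m inch '[{"dx":0,"dy":0,"dz":0,"wx":0,"wy":0,"wz":0},{"dx":0,"dy":0,"dz":0,"wx":0,"wy":0,"wz":0},{"dx":0,"dy":0,"dz":0,"wx":0,"wy":0,"wz":0},{"dx":0,"dy":0,"dz":0,"wx":0,"wy":0,"wz":0}]' 0 20
```

```text
tcp_pos: [0.5751, -0.2542, 0.0869]
tool_rot: [1.0, -0.006, 0.001, 0.001]
force: [-0.4, 0.7, 1.6]
finger_gap: 1.002
gripper_force: 0.0
t: 12.52
tcp_pos: [0.5745, -0.2543, 0.0864]
tool_rot: [1.0, -0.006, 0.001, 0.0]
force: [-1.5, 0.3, 5.9]
finger_gap: 0.614
gripper_force: 20.3
```

```bash
python3 -m inch '[{"dx":0,"dy":0,"dz":0,"wx":0,"wy":0,"wz":0},{"dx":0,"dy":0,"dz":0,"wx":0,"wy":0,"wz":-10},{"dx":0,"dy":0,"dz":0,"wx":0,"wy":0,"wz":-10},{"dx":0,"dy":0,"dz":0,"wx":0,"wy":0,"wz":-10},{"dx":0,"dy":0,"dz":0,"wx":0,"wy":0,"wz":-10},{"dx":0,"dy":0,"dz":0,"wx":0,"wy":0,"wz":-10},{"dx":0,"dy":0,"dz":0,"wx":0,"wy":0,"wz":-10},{"dx":0,"dy":0,"dz":0,"wx":0,"wy":0,"wz":-10},{"dx":0,"dy":0,"dz":0,"wx":0,"wy":0,"wz":-10},{"dx":0,"dy":0,"dz":0,"wx":0,"wy":0,"wz":-10}]' 1 20;  python3 -m inch '[{"dx":0,"dy":0,"dz":0,"wx":0,"wy":0,"wz":0},{"dx":0,"dy":0,"dz":0,"wx":0,"wy":0,"wz":0},{"dx":0,"dy":0,"dz":0,"wx":0,"wy":0,"wz":0},{"dx":0,"dy":0,"dz":0,"wx":0,"wy":0,"wz":0}]' 0 30;python3 -m inch '[{"dx":0,"dy":0,"dz":-3,"wx":0,"wy":0,"wz":0},{"dx":0,"dy":0,"dz":-6,"wx":0,"wy":0,"wz":0},{"dx":0,"dy":0,"dz":-6,"wx":0,"wy":0,"wz":0},{"dx":0,"dy":0,"dz":-2.5,"wx":0,"wy":0,"wz":0},{"dx":0,"dy":0,"dz":0,"wx":0,"wy":0,"wz":0}]'; python3 -c "
from h import *
rel((.48,-.044,.26),-2.45)"
```

```text
t: 13.78
tcp_pos: [0.5739, -0.2539, 0.0848]
tool_rot: [0.709, 0.705, -0.0, -0.0]
force: [-0.1, 0.1, 0.7]
finger_gap: 0.998
gripper_force: 0.0
t: 14.28
tcp_pos: [0.5739, -0.2539, 0.0855]
tool_rot: [0.711, 0.703, -0.0, -0.0]
force: [-1.4, -0.6, 4.5]
finger_gap: 0.671
gripper_force: 31.5
t: 14.9
tcp_pos: [0.5752, -0.2545, 0.2622]
tool_rot: [0.711, 0.703, 0.001, 0.003]
force: [0.3, -0.4, -2.0]
finger_gap: 0.667
gripper_force: 32.8
t 14.9 shift cm [20.94 -9.77  0.11] turn [ 3.500e-01 -9.000e-02  9.178e+01] tcp [ 0.5752 -0.2545  0.2622]
```

```bash
python3 -m inch '[{"dx":4.2,"dy":-1,"dz":0,"wx":0,"wy":0,"wz":0},{"dx":5.6,"dy":-1,"dz":0,"wx":0,"wy":0,"wz":0},{"dx":5.6,"dy":-1,"dz":0,"wx":0,"wy":0,"wz":0},{"dx":5.6,"dy":-1,"dz":0,"wx":0,"wy":0,"wz":0},{"dx":5,"dy":-1,"dz":0,"wx":0,"wy":0,"wz":0}]'|grep tcp;python3 -m inch '[{"dx":0,"dy":0,"dz":0,"wx":0,"wy":0,"wz":10.2},{"dx":0,"dy":0,"dz":0,"wx":0,"wy":0,"wz":10.2},{"dx":0,"dy":0,"dz":0,"wx":0,"wy":0,"wz":10.2},{"dx":0,"dy":0,"dz":0,"wx":0,"wy":0,"wz":10.2},{"dx":0,"dy":0,"dz":0,"wx":0,"wy":0,"wz":10.2},{"dx":0,"dy":0,"dz":0,"wx":0,"wy":0,"wz":10.2},{"dx":0,"dy":0,"dz":0,"wx":0,"wy":0,"wz":10.2},{"dx":0,"dy":0,"dz":0,"wx":0,"wy":0,"wz":10.2},{"dx":0,"dy":0,"dz":0,"wx":0,"wy":0,"wz":10.2},{"dx":0,"dy":0,"dz":0,"wx":0,"wy":0,"wz":0}]'|grep tcp
cat > hand.py <<'E'
import sys
from h import *
# in-hand puck: argv = grip height of TCP over puck underside, nest x y
h,nx,ny=map(float,sys.argv[1:4]);c=cam('wrist');a=eyes.snapshot('wrist');np.save('last.npy',a);s=sense()
z=s['tcp_pos'][2]-h+.02
def chip(a,c,z,box):
    hsv=cv2.cvtColor(a,cv2.COLOR_RGB2HSV);m=np.zeros(a.shape[:2],np.uint8)
    y0,y1,x0,x1=box;m[y0:y1,x0:x1]=((hsv[...,1]>110)&(hsv[...,0]>12)&(hsv[...,0]<32))[y0:y1,x0:x1]
    ct=max(cv2.findContours(m,0,1)[0],key=cv2.contourArea);(r0,sz,an)=cv2.minAreaRect(ct)
    X=back(c,cv2.boxPoints((r0,sz,an)),z);e=X[1]-X[0]
    print('chip px',np.round(r0,1),np.round(sz,1),'edge yaw mod90',round(float(np.degrees(np.arctan2(e[1],e[0])))%90,1));return back(c,[r0],z)[0]
o=(chip(a,c,z,(230,330,250,390))-s['tcp_pos'])[:2];print('offset mm',np.round(o*1000,2))
rel((nx-o[0],ny-o[1],.0602+h+.015),-2.45)
E
python3 - <<'E'
import re
E
python3 hand.py .0855 .5731 .0072
```

```text
tcp_pos: [0.5255, 0.0087, 0.2578]
tcp_pos: [0.5261, 0.0068, 0.2581]
chip px [315.5 261. ] [20. 21.] edge yaw mod90 87.6
offset mm [-1.23  1.32]
t 16.82 shift cm [ 4.84 -0.1   9.76] turn [-0.03  0.19  0.15] tcp [0.5263 0.0067 0.2584]
```

```bash
python3 -m inch '[{"dx":2.4,"dy":-0.1,"dz":2,"wx":0,"wy":0,"wz":0},{"dx":2.4,"dy":0,"dz":3,"wx":0,"wy":0,"wz":0},{"dx":0,"dy":0,"dz":3,"wx":0,"wy":0,"wz":0},{"dx":0,"dy":0,"dz":1.8,"wx":0,"wy":0,"wz":0},{"dx":0,"dy":0,"dz":0,"wx":0,"wy":0,"wz":0},{"dx":0,"dy":0,"dz":0,"wx":0,"wy":0,"wz":0},{"dx":0,"dy":0,"dz":0,"wx":0,"wy":0,"wz":0}]'|grep -E "tcp|force"; python3 -c "
from h import *
rel((.5743,.0059,.142),-2.45)"
```

```text
tcp_pos: [0.5756, 0.0054, 0.1632]
force: [0.1, 0.0, -1.6]
gripper_force: 32.8
t 17.7 shift cm [-0.14 -0.04  2.12] turn [ 0.02 -0.11  0.03] tcp [0.5756 0.0054 0.1632]
```

```bash
python3 -m inch '[{"dx":-0.1,"dy":-0.04,"dz":0.9,"wx":0,"wy":0,"wz":0},{"dx":0,"dy":0,"dz":0.6,"wx":0,"wy":0,"wz":0},{"dx":0,"dy":0,"dz":0.3,"wx":0,"wy":0,"wz":0},{"dx":0,"dy":0,"dz":0,"wx":0,"wy":0,"wz":0}]'|grep -E "tcp|force"; python3 -m inch '[{"dx":0,"dy":0,"dz":0.3,"wx":0,"wy":0,"wz":0},{"dx":0,"dy":0,"dz":0.2,"wx":0,"wy":0,"wz":0},{"dx":0,"dy":0,"dz":0.1,"wx":0,"wy":0,"wz":0},{"dx":0,"dy":0,"dz":0,"wx":0,"wy":0,"wz":0}]'|grep -E "tcp|force"
```

```text
tcp_pos: [0.5743, 0.0059, 0.144]
force: [1.0, -0.1, -0.9]
gripper_force: 32.8
tcp_pos: [0.5746, 0.0059, 0.1404]
force: [-2.3, -0.3, 12.8]
gripper_force: 34.6
```

```bash
python3 -m inch '[{"dx":0,"dy":0,"dz":0,"wx":0,"wy":0,"wz":0},{"dx":0,"dy":0,"dz":0,"wx":0,"wy":0,"wz":0},{"dx":0,"dy":0,"dz":-4,"wx":0,"wy":0,"wz":0},{"dx":0,"dy":0,"dz":-5,"wx":0,"wy":0,"wz":0},{"dx":0,"dy":5,"dz":-2,"wx":0,"wy":0,"wz":0},{"dx":0.6,"dy":5.9,"dz":0,"wx":0,"wy":0,"wz":0},{"dx":0.6,"dy":5.9,"dz":0,"wx":0,"wy":0,"wz":0},{"dx":0.6,"dy":5.9,"dz":0,"wx":0,"wy":0,"wz":0},{"dx":0.6,"dy":5.9,"dz":0,"wx":0,"wy":0,"wz":0},{"dx":0.6,"dy":5.9,"dz":2,"wx":0,"wy":0,"wz":0}]' 1|grep -E "tcp|force";python3 -m inch '[{"dx":0.6,"dy":2.4,"dz":2,"wx":0,"wy":0,"wz":-8},{"dx":0,"dy":0,"dz":1,"wx":0,"wy":0,"wz":-8},{"dx":0,"dy":0,"dz":0,"wx":0,"wy":0,"wz":-8},{"dx":0,"dy":0,"dz":0,"wx":0,"wy":0,"wz":0},{"dx":0,"dy":0,"dz":0,"wx":0,"wy":0,"wz":0}]'|grep tcp;python3 pk.py .5979 -.3626 90 .08
```

```text
tcp_pos: [0.5899, -0.3424, 0.2292]
force: [0.9, -0.4, -0.2]
gripper_force: 0.0
tcp_pos: [0.5943, -0.364, 0.1981]
puck [ 0.5997 -0.3624] yaw 292.6 grow 0.48 rms mm 0.44 n 205
t 20.62 shift cm [ 0.57  0.05 11.82] turn [-0.    0.01 -1.14] tcp [ 0.5943 -0.364   0.1982]
```

```bash
python3 -m inch '[{"dx":0.6,"dy":0,"dz":4,"wx":0,"wy":0,"wz":-1.1},{"dx":0,"dy":0,"dz":4,"wx":0,"wy":0,"wz":0},{"dx":0,"dy":0,"dz":3,"wx":0,"wy":0,"wz":0},{"dx":0,"dy":0,"dz":0.8,"wx":0,"wy":0,"wz":0},{"dx":0,"dy":0,"dz":0,"wx":0,"wy":0,"wz":0},{"dx":0,"dy":0,"dz":0,"wx":0,"wy":0,"wz":0}]' 1 20|tail -5;  python3 -m inch '[{"dx":0,"dy":0,"dz":0,"wx":0,"wy":0,"wz":0},{"dx":0,"dy":0,"dz":0,"wx":0,"wy":0,"wz":0},{"dx":0,"dy":0,"dz":0,"wx":0,"wy":0,"wz":0},{"dx":0,"dy":0,"dz":0,"wx":0,"wy":0,"wz":0}]' 0 20
```

```text
tcp_pos: [0.6008, -0.3627, 0.082]
tool_rot: [0.981, 0.196, 0.001, 0.001]
force: [0.0, -0.4, -0.1]
finger_gap: 0.998
gripper_force: 0.0
t: 21.88
tcp_pos: [0.6004, -0.3624, 0.0816]
tool_rot: [0.981, 0.196, 0.001, 0.001]
force: [-1.1, 0.3, 6.2]
finger_gap: 0.619
gripper_force: 20.8
```

```bash
python3 -m inch '[{"dx":0,"dy":0,"dz":0,"wx":0,"wy":0,"wz":0},{"dx":0,"dy":0,"dz":0,"wx":0,"wy":0,"wz":10},{"dx":0,"dy":0,"dz":0,"wx":0,"wy":0,"wz":10},{"dx":0,"dy":0,"dz":0,"wx":0,"wy":0,"wz":10},{"dx":0,"dy":0,"dz":0,"wx":0,"wy":0,"wz":10},{"dx":0,"dy":0,"dz":0,"wx":0,"wy":0,"wz":10},{"dx":0,"dy":0,"dz":0,"wx":0,"wy":0,"wz":10},{"dx":0,"dy":0,"dz":0,"wx":0,"wy":0,"wz":10},{"dx":0,"dy":0,"dz":0,"wx":0,"wy":0,"wz":10},{"dx":0,"dy":0,"dz":0,"wx":0,"wy":0,"wz":10}]' 1 20;  python3 -m inch '[{"dx":0,"dy":0,"dz":0,"wx":0,"wy":0,"wz":0},{"dx":0,"dy":0,"dz":0,"wx":0,"wy":0,"wz":0},{"dx":0,"dy":0,"dz":0,"wx":0,"wy":0,"wz":0},{"dx":0,"dy":0,"dz":0,"wx":0,"wy":0,"wz":0}]' 0 30;python3 -m inch '[{"dx":0,"dy":0,"dz":-3,"wx":0,"wy":0,"wz":0},{"dx":0,"dy":0,"dz":-6,"wx":0,"wy":0,"wz":0},{"dx":0,"dy":0,"dz":-6,"wx":0,"wy":0,"wz":0},{"dx":0,"dy":0,"dz":-2.5,"wx":0,"wy":0,"wz":0},{"dx":0,"dy":0,"dz":0,"wx":0,"wy":0,"wz":0}]'; python3 -c "
from h import *
rel((.46,-.0894,.26),-2.45)"
```

```text
t: 23.12
tcp_pos: [0.5995, -0.3617, 0.0796]
tool_rot: [0.831, -0.557, -0.001, -0.0]
force: [0.4, 0.2, 0.0]
finger_gap: 0.998
gripper_force: 0.0
t: 23.62
tcp_pos: [0.5998, -0.3619, 0.0802]
tool_rot: [0.832, -0.554, -0.0, -0.0]
force: [0.1, 0.7, 0.2]
finger_gap: 0.677
gripper_force: 32.4
t: 24.25
tcp_pos: [0.6007, -0.3626, 0.2579]
tool_rot: [0.832, -0.554, 0.003, 0.0]
force: [0.3, -0.7, -1.2]
finger_gap: 0.679
gripper_force: 32.8
t 24.25 shift cm [-30.63   2.45  -0.37] turn [ 3.000e-02 -3.300e-01 -6.488e+01] tcp [ 0.6007 -0.3626  0.2579]
```

```bash
python3 -m inch '[{"dx":-4,"dy":0.4,"dz":0,"wx":0,"wy":0,"wz":0},{"dx":-5.8,"dy":0.4,"dz":0,"wx":0,"wy":0,"wz":0},{"dx":-5.8,"dy":0.4,"dz":0,"wx":0,"wy":0,"wz":0},{"dx":-5.8,"dy":0.4,"dz":0,"wx":0,"wy":0,"wz":0},{"dx":-5.4,"dy":0.4,"dz":0,"wx":0,"wy":0,"wz":0},{"dx":-3.8,"dy":0.4,"dz":0,"wx":0,"wy":0,"wz":0}]'|grep tcp;python3 -m inch '[{"dx":0,"dy":0,"dz":0,"wx":0,"wy":0,"wz":-9.3},{"dx":0,"dy":0,"dz":0,"wx":0,"wy":0,"wz":-9.3},{"dx":0,"dy":0,"dz":0,"wx":0,"wy":0,"wz":-9.3},{"dx":0,"dy":0,"dz":0,"wx":0,"wy":0,"wz":-9.3},{"dx":0,"dy":0,"dz":0,"wx":0,"wy":0,"wz":-9.3},{"dx":0,"dy":0,"dz":0,"wx":0,"wy":0,"wz":-9.3},{"dx":0,"dy":0,"dz":0,"wx":0,"wy":0,"wz":-9.1},{"dx":0,"dy":0,"dz":0,"wx":0,"wy":0,"wz":0},{"dx":0,"dy":0,"dz":0,"wx":0,"wy":0,"wz":0}]'|grep tcp
python3 hand.py .0802 .4912 -.0894
```

```text
tcp_pos: [0.4569, -0.0861, 0.2532]
tcp_pos: [0.4593, -0.0885, 0.2542]
chip px [315.5 263.5] [21. 23.] edge yaw mod90 87.4
offset mm [0.29 1.29]
t 26.18 shift cm [3.17 0.07 9.91] turn [-0.04  0.09 -0.1 ] tcp [ 0.4595 -0.0886  0.2545]
```

```bash
python3 -m inch '[{"dx":1.6,"dy":0.1,"dz":2,"wx":0,"wy":0,"wz":0},{"dx":1.6,"dy":0,"dz":3,"wx":0,"wy":0,"wz":0},{"dx":0,"dy":0,"dz":3,"wx":0,"wy":0,"wz":0},{"dx":0,"dy":0,"dz":1.9,"wx":0,"wy":0,"wz":0},{"dx":0,"dy":0,"dz":0,"wx":0,"wy":0,"wz":0},{"dx":0,"dy":0,"dz":0,"wx":0,"wy":0,"wz":0},{"dx":0,"dy":0,"dz":0,"wx":0,"wy":0,"wz":0}]'|grep -E "tcp|force"; python3 -c "
from h import *
rel((.4912,-.0907,.1387),-2.45)"
```

```text
tcp_pos: [0.4923, -0.0914, 0.1572]
force: [0.1, -0.6, -1.1]
gripper_force: 32.8
t 27.05 shift cm [-0.12 -0.06  1.85] turn [ 0.04 -0.11 -0.02] tcp [ 0.4923 -0.0914  0.1572]
```

```bash
python3 -m inch '[{"dx":-0.1,"dy":-0.06,"dz":0.9,"wx":0,"wy":0,"wz":0},{"dx":0,"dy":0,"dz":0.5,"wx":0,"wy":0,"wz":0},{"dx":0,"dy":0,"dz":0.3,"wx":0,"wy":0,"wz":0},{"dx":0,"dy":0,"dz":0,"wx":0,"wy":0,"wz":0}]'|grep -E "tcp|force"; python3 -m inch '[{"dx":0,"dy":0,"dz":0.3,"wx":0,"wy":0,"wz":0},{"dx":0,"dy":0,"dz":0.2,"wx":0,"wy":0,"wz":0},{"dx":0,"dy":0,"dz":0.1,"wx":0,"wy":0,"wz":0},{"dx":0,"dy":0,"dz":0,"wx":0,"wy":0,"wz":0}]'|grep -E "tcp|force"
```

```text
tcp_pos: [0.4908, -0.0905, 0.1389]
force: [-0.1, -0.9, -1.6]
gripper_force: 32.8
tcp_pos: [0.4911, -0.0906, 0.1351]
force: [-3.0, -0.7, 14.4]
gripper_force: 34.2
```

```bash
python3 -m inch '[{"dx":0,"dy":0,"dz":0,"wx":0,"wy":0,"wz":0},{"dx":0,"dy":0,"dz":0,"wx":0,"wy":0,"wz":0},{"dx":0,"dy":0,"dz":-4,"wx":0,"wy":0,"wz":0},{"dx":0,"dy":0,"dz":-6,"wx":0,"wy":0,"wz":0},{"dx":0,"dy":-2,"dz":-5,"wx":0,"wy":0,"wz":0},{"dx":0,"dy":-5,"dz":-3,"wx":0,"wy":0,"wz":0},{"dx":0,"dy":-5,"dz":-3,"wx":0,"wy":0,"wz":0},{"dx":0,"dy":-5.8,"dz":-1.5,"wx":0,"wy":0,"wz":0},{"dx":0,"dy":-6,"dz":0,"wx":0,"wy":0,"wz":0},{"dx":0,"dy":-6,"dz":0,"wx":0,"wy":0,"wz":0}]' 1|grep -E "tcp";python3 -m inch '[{"dx":-0.7,"dy":-6,"dz":0,"wx":0,"wy":0,"wz":0},{"dx":-0.8,"dy":-5.5,"dz":0,"wx":0,"wy":0,"wz":0},{"dx":0,"dy":0,"dz":0,"wx":0,"wy":0,"wz":-9.5},{"dx":0,"dy":0,"dz":0,"wx":0,"wy":0,"wz":-9.5},{"dx":0,"dy":0,"dz":0,"wx":0,"wy":0,"wz":-9.5},{"dx":0,"dy":0,"dz":0,"wx":0,"wy":0,"wz":-9.5},{"dx":0,"dy":0,"dz":0,"wx":0,"wy":0,"wz":0},{"dx":0,"dy":0,"dz":0,"wx":0,"wy":0,"wz":0}]'|grep -E "tcp"; python3 - <<'E'
from h import *
c=cam('wrist');a=eyes.snapshot('wrist');save(a,'w5',(120,0,520,300),2);np.save('w5.npy',a);np.savez('w5c.npz',*c)
t=eyes.snapshot('top');save(t,'top5',(255,145,521,301),3)
rel((.482,.327,.36),35.65)
E
```

```text
tcp_pos: [0.5034, 0.209, 0.3582]
tcp_pos: [0.4935, 0.3227, 0.3579]
t 30.4 shift cm [-0.69 -1.02 -0.19] turn [-0.    0.02 -0.19] tcp [0.4935 0.3227 0.3581]
```

View pics/w5.png

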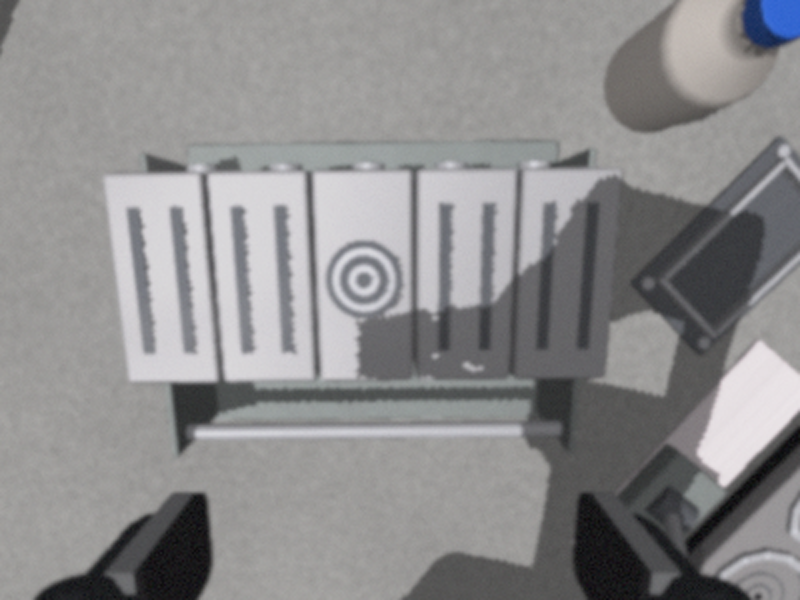

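View pics/top5.png

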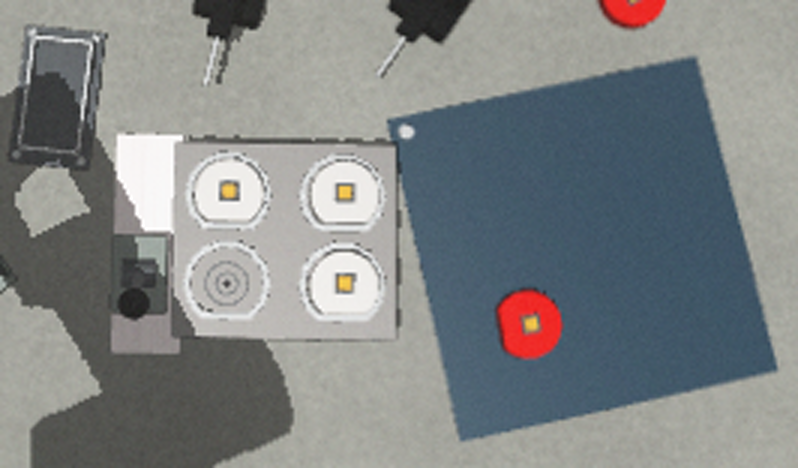

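All three pucks are seated: chips at crop (229,191), (344,192) and (344,283). Only the red look-alike is left on the mat. In the wrist view the round grille is at crop (364,280), on the middle unit.

```bash
python3 - <<'E'
from h import *
d=np.load('w5c.npz');c=[d[k] for k in d.files]
f=lambda q:np.array(q)/2+(120,0)
uv=f([(106,177),(620,170),(605,376),(130,381),(313,173),(411,171),(414,378),(318,380),(364,280)])
P=[(.045,.108),(.045,-.108),(-.045,-.108),(-.045,.108),(.045,.021),(.045,-.021),(-.045,-.021),(-.045,.021),(0,0)]
t,a,r=fit(P,back(c,uv,.162));print(t,a,r)
w=back(c,f([(190,433),(560,430)]),.079);print('bar yaw',np.degrees(np.arctan2(*(w[0]-w[1])[[1,0]]))-90)
cr=back(c,f([(785,152),(703,342),(648,284)]),.018);print(cr)
A=np.radians(a);M=np.array([[np.cos(A),-np.sin(A)],[np.sin(A),np.cos(A)]])
print('bar x',((w[:,:2]-t)@M)[:,0])
h=t+M@(.068,0);rel((*h,.25),a)
E
```

```text
[0.52451469 0.35997761] 35.951592077521475 [2.9 2.5 1.9 2.2 1.7 1.4 1.5 1.3 0.1]
bar yaw 35.81204319298239
[[0.73086733 0.1874668  0.018     ]
 [0.61064928 0.14665972 0.018     ]
 [0.61813697 0.20349261 0.018     ]]
bar x [-0.09638123 -0.09692468]
t 30.4 shift cm [11.49 -1.3  10.81] turn [-0.    0.02 -0.49] tcp [0.4935 0.3227 0.3581]
```

```bash
cat >> h.py <<'E'
RT=np.array([.5254,.3588]);RA=35.95
_a=np.radians(RA);RM=np.array([[np.cos(_a),-np.sin(_a)],[np.sin(_a),np.cos(_a)]])
def rk(x,y,z): return np.array([*(RT+RM@(x,y)),z])
def inrk():
    s=sense();p=RM.T@(s['tcp_pos'][:2]-RT);print('rack frame mm',np.round(np.r_[p,s['tcp_pos'][2]]*1000,1),'F',np.round(np.r_[RM.T@s['force'][:2],s['force'][2]],1))
E
python3 -m inch '[{"dx":2,"dy":0,"dz":0,"wx":0,"wy":0,"wz":-0.5},{"dx":5,"dy":0,"dz":0,"wx":0,"wy":0,"wz":0},{"dx":4.5,"dy":0,"dz":0,"wx":0,"wy":0,"wz":0},{"dx":0,"dy":0,"dz":0,"wx":0,"wy":0,"wz":0},{"dx":0,"dy":0,"dz":0,"wx":0,"wy":0,"wz":0},{"dx":0,"dy":0,"dz":0,"wx":0,"wy":0,"wz":0}]' 0 20; python3 -c "
from h import *
inrk();rel(rk(.069,0,.215),RA)"
```

```text
t: 31.15
tcp_pos: [0.5857, 0.3897, 0.3585]
tool_rot: [0.951, 0.309, -0.0, 0.0]
force: [-0.4, 0.1, 0.4]
finger_gap: 0.004
gripper_force: 0.0
rack frame mm [ 67.  -10.4 358.5] F [-0.2  0.3  0.4]
t 31.15 shift cm [ 0.22 -1.03 14.35] turn [-0.01  0.05  0.07] tcp [0.5857 0.3897 0.3585]
```

```bash
python3 -m inch '[{"dx":0.2,"dy":-1,"dz":0,"wx":0,"wy":0,"wz":0},{"dx":0,"dy":0,"dz":4,"wx":0,"wy":0,"wz":0},{"dx":0,"dy":0,"dz":4,"wx":0,"wy":0,"wz":0},{"dx":0,"dy":0,"dz":3.5,"wx":0,"wy":0,"wz":0},{"dx":0,"dy":0,"dz":2,"wx":0,"wy":0,"wz":0},{"dx":0,"dy":0,"dz":0.8,"wx":0,"wy":0,"wz":0},{"dx":0,"dy":0,"dz":0,"wx":0,"wy":0,"wz":0}]' 0 20|grep force; python3 - <<'E'
from h import *
inrk();c=cam('wrist');a=eyes.snapshot('wrist');save(a,'w6',(170,100,480,400),2)
E
```

```text
force: [0.7, -0.6, -0.7]
gripper_force: 0.0
rack frame mm [ 70.4  -0.4 215.8] F [ 0.2 -0.8 -0.7]
```

View pics/w6.png

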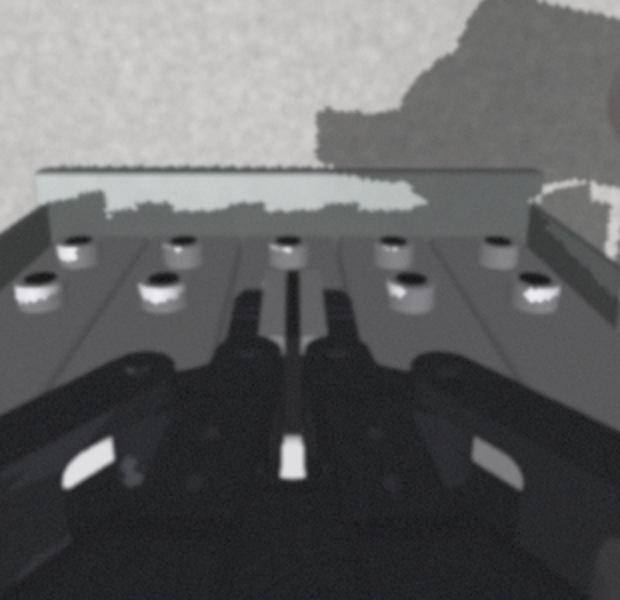

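The shut fingers, crop (292,300), are behind the back of the wanted unit, which runs between crop x 240 and 343. They are centred on it.

```bash
python3 -m inch '[{"dx":-0.6,"dy":0,"dz":0,"wx":0,"wy":0,"wz":0},{"dx":-0.6,"dy":0,"dz":0,"wx":0,"wy":0,"wz":0},{"dx":-0.4,"dy":0,"dz":0,"wx":0,"wy":0,"wz":0},{"dx":-0.4,"dy":0,"dz":-0.1,"wx":0,"wy":0,"wz":0},{"dx":0,"dy":0,"dz":0,"wx":0,"wy":0,"wz":0}]'|grep z; python3 -c "
from h import *
inrk()"; python3 -m inch '[{"dx":-0.4,"dy":0,"dz":-0.2,"wx":0,"wy":0,"wz":0},{"dx":-0.4,"dy":0,"dz":-0.2,"wx":0,"wy":0,"wz":0},{"dx":-0.4,"dy":0,"dz":-0.2,"wx":0,"wy":0,"wz":0},{"dx":-0.4,"dy":0,"dz":-0.2,"wx":0,"wy":0,"wz":0},{"dx":0,"dy":0,"dz":0,"wx":0,"wy":0,"wz":0}]'|grep z;  python3 -c "
from h import *
inrk()"
```

```text
rack frame mm [ 50.6  -0.6 217.1] F [2.9 0.3 2.1]
rack frame mm [ 33.5  -0.5 224.3] F [ 1.1 -0.3  0.6]
```

```bash
python3 -m inch '[{"dx":-0.6,"dy":0,"dz":-0.3,"wx":0,"wy":0,"wz":0},{"dx":-0.6,"dy":0,"dz":-0.3,"wx":0,"wy":0,"wz":0},{"dx":-0.6,"dy":0,"dz":-0.3,"wx":0,"wy":0,"wz":0},{"dx":-0.6,"dy":0,"dz":-0.2,"wx":0,"wy":0,"wz":0},{"dx":-0.6,"dy":0,"dz":-0.2,"wx":0,"wy":0,"wz":0},{"dx":-0.6,"dy":0,"dz":-0.2,"wx":0,"wy":0,"wz":0},{"dx":0,"dy":0,"dz":0,"wx":0,"wy":0,"wz":0}]'|grep z; python3 -c "
from h import *
inrk()"; python3 -m inch '[{"dx":-0.4,"dy":0,"dz":-0.1,"wx":0,"wy":0,"wz":0},{"dx":-0.4,"dy":0,"dz":-0.1,"wx":0,"wy":0,"wz":0},{"dx":-0.4,"dy":0,"dz":-0.1,"wx":0,"wy":0,"wz":0},{"dx":-0.4,"dy":0,"dz":0,"wx":0,"wy":0,"wz":0},{"dx":-0.4,"dy":0,"dz":0,"wx":0,"wy":0,"wz":0},{"dx":0,"dy":0,"dz":0,"wx":0,"wy":0,"wz":0}]'|grep z;  python3 -c "
from h import *
inrk()"
```

```text
rack frame mm [ -2.5  -0.5 239.5] F [-0.5 -0.1 -0.5]
rack frame mm [-22.5  -0.6 242.1] F [-0.6  0.6  0.4]
```

```bash
python3 -m inch '[{"dx":-0.4,"dy":0,"dz":0,"wx":0,"wy":0,"wz":0},{"dx":-0.4,"dy":0,"dz":0,"wx":0,"wy":0,"wz":0},{"dx":-0.4,"dy":0,"dz":0,"wx":0,"wy":0,"wz":0},{"dx":-0.4,"dy":0,"dz":0,"wx":0,"wy":0,"wz":0},{"dx":-0.3,"dy":0,"dz":0,"wx":0,"wy":0,"wz":0},{"dx":0,"dy":0,"dz":0,"wx":0,"wy":0,"wz":0},{"dx":0,"dy":0,"dz":0,"wx":0,"wy":0,"wz":0},{"dx":0,"dy":0,"dz":0,"wx":0,"wy":0,"wz":0}]'|grep z;  python3 - <<'E'
from h import *
inrk();a=eyes.snapshot('wrist');b=eyes.snapshot('scene');
B=cv2.resize(b[150:270,340:520],None,fx=3.3,fy=3.3,interpolation=2);A=cv2.resize(a,(320,200))
B=B[:,:480]
o=np.zeros((B.shape[0],800,3),np.uint8);o[:,:B.shape[1]]=B;o[:200,480:]=A;save(o,'w7')
E
```

```text
rack frame mm [-40.9  -0.7 242.2] F [0.1 0.  0.4]
```

View pics/w7.png

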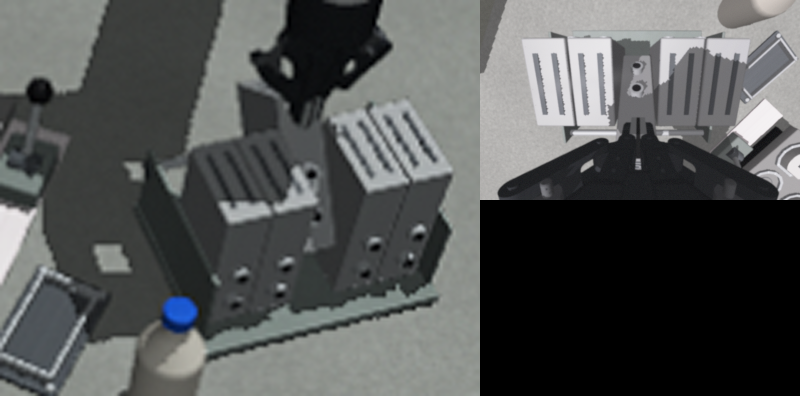

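The unit leans on the bar: sockets at crop (312,175), the neighbours upright. Now clear the finger and tilt the tool in front of the unit.

```bash
python3 -m inch '[{"dx":0.4,"dy":0,"dz":-2,"wx":0,"wy":0,"wz":0},{"dx":0,"dy":0,"dz":-5,"wx":0,"wy":0,"wz":0},{"dx":0,"dy":0,"dz":-4,"wx":0,"wy":0,"wz":0},{"dx":-3,"dy":0,"dz":0,"wx":0,"wy":0,"wz":0},{"dx":-4,"dy":0,"dz":0,"wx":0,"wy":0,"wz":0},{"dx":0,"dy":0,"dz":0,"wx":0,"wy":0,"wz":0},{"dx":0,"dy":0,"dz":0,"wx":0,"wy":0,"wz":0}]' 1 20|grep tcp; cat >> h.py <<'E'
def tilt(th): return R.from_euler('z',RA,degrees=True)*R.from_euler('y',-th)*R.from_euler('x',np.pi)
E
python3 -c "
from h import *
inrk();rel(rk(-.161,0,.232),Rt=tilt(.66))"
```

```text
tcp_pos: [0.44, 0.2957, 0.3527]
rack frame mm [-106.2   -0.9  352.7] F [ 0.8  0.1 -0.2]
t 36.92 shift cm [-5.5  -0.11 12.06] turn [-0.   37.71  0.09] tcp [0.44   0.2957 0.3527]
```

```bash
python3 -m inch '[{"dx":0,"dy":0,"dz":0,"wx":0,"wy":9.4,"wz":0},{"dx":0,"dy":0,"dz":0,"wx":0,"wy":9.4,"wz":0},{"dx":0,"dy":0,"dz":0,"wx":0,"wy":9.4,"wz":0},{"dx":0,"dy":0,"dz":0,"wx":0,"wy":9.5,"wz":0},{"dx":0,"dy":0,"dz":0,"wx":0,"wy":0,"wz":0},{"dx":0,"dy":0,"dz":0,"wx":0,"wy":0,"wz":0}]' |grep tcp; 
python3 -c "
from h import *
inrk();rel(rk(-.161,0,.232),Rt=tilt(.66))
print(np.round(sense()['q'],2))"
```

```text
tcp_pos: [0.4405, 0.2973, 0.3527]
rack frame mm [-1.048e+02  1.000e-01  3.527e+02] F [-0.4  0.6 -0.3]
t 37.67 shift cm [-1.172e+01  1.000e-02  6.320e+00] turn [-0.4   1.09  0.19] tcp [0.4405 0.2973 0.3527]
[0.3  0.21 1.96 0.54 0.41 0.8 ]
```

```bash
python3 -m inch '[{"dx":-3,"dy":0,"dz":0.5,"wx":0,"wy":1,"wz":0},{"dx":-4.5,"dy":0,"dz":1,"wx":0,"wy":0,"wz":0},{"dx":-4.2,"dy":0,"dz":2.5,"wx":0,"wy":0,"wz":0},{"dx":0,"dy":0,"dz":2.3,"wx":0,"wy":0,"wz":0},{"dx":0,"dy":0,"dz":0,"wx":0,"wy":0,"wz":0},{"dx":0,"dy":0,"dz":0,"wx":0,"wy":0,"wz":0},{"dx":0,"dy":0,"dz":0,"wx":0,"wy":0,"wz":0}]' |grep tcp; 
python3 - <<'E'
from h import *
c=cam('wrist');a=eyes.snapshot('wrist');save(a,'w8',(120,80,520,380),2)
inrk();rel(rk(-.118,0,.177),Rt=tilt(.66))
# predicted top-face corners (rack) for theta=.66
th=.66
def U(u,y,v): return rk(-.047+u*np.cos(th)-v*np.sin(th),y,.012+u*np.sin(th)+v*np.cos(th))
P=proj(c,[U(u,y,.15) for u,y in((.09,.021),(.09,-.021),(0,-.021),(0,.021),(.045,0))]);print(np.round((P-(120,80))*2,1))
E
```

```text
tcp_pos: [0.414, 0.285, 0.2746]
rack frame mm [-133.7    5.6  274.6] F [ 0.  -0.   0.6]
t 38.6 shift cm [-4.83  0.8   8.6 ] turn [-1.74 -0.6   0.32] tcp [0.4138 0.2849 0.2746]
[[354.9 303.7]
 [488.4 305.6]
 [476.7 544.3]
 [358.  541.4]
 [419.2 430.9]]
```

View pics/w8.png

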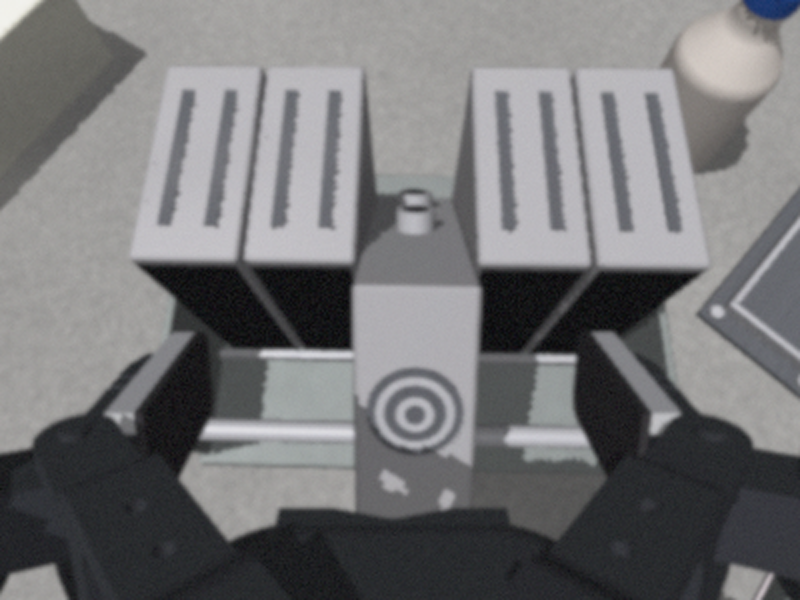

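```bash
python3 - <<'E'
from h import *
c=cam('wrist')
def U(u,y,v,th,px): return rk(px+u*np.cos(th)-v*np.sin(th),y,.012+u*np.sin(th)+v*np.cos(th))
ob=np.array([(354,285),(481,287),(414,411),(414,195)])/2+(120,80)
def f(p):
    th,px,y,dx=p
    P=proj(c,[U(.09,y+.021,.15,th,px),U(.09,y-.021,.15,th,px),U(.045,y,.15,th,px),U(.099,y,.075,th,px)]);return (P-ob).ravel()
for fx in(0,1):
    r=least_squares(lambda p:f([p[0],p[1] if fx else -.047,p[2],0]),[.66,-.047,0]);print(r.x,np.round(r.fun,1))
# neighbours' front top edge and bar check: unit tops corners
N=[(.045,.108),(.045,-.108),(-.045,-.108),(-.045,.108)]
print(np.round((proj(c,[rk(*n,.162) for n in N])-(120,80))*2), np.round((proj(c,[rk(-.097,.0,.081)])-(120,80))*2))
print(np.round(sense()['q'],3))
E
```

```text
[ 0.6199493  -0.04958459  0.00158263] [-1.6 -1.8  0.9 -1.9  0.3  0.2  0.6  8.8]
[ 0.73646622 -0.0275658   0.0015405 ] [-1.3  0.7  0.5  0.6  0.3 -2.4  0.7  1.4]
[[169.  63.]
 [678.  65.]
 [719. 266.]
 [129. 259.]] [[416. 432.]]
[ 0.264  0.338  2.14   1.437  0.254 -0.159]
```

```bash
python3 -m inch '[{"dx":0,"dy":0,"dz":-2,"wx":0,"wy":0,"wz":0},{"dx":0,"dy":0,"dz":-2,"wx":0,"wy":-3,"wz":0},{"dx":0,"dy":0,"dz":0,"wx":0,"wy":-3,"wz":0},{"dx":0,"dy":0,"dz":0,"wx":0,"wy":-3,"wz":0},{"dx":0,"dy":0,"dz":0,"wx":0,"wy":-3,"wz":0},{"dx":0,"dy":0,"dz":0,"wx":0,"wy":-3,"wz":0},{"dx":0,"dy":0,"dz":0,"wx":0,"wy":-3,"wz":0},{"dx":0,"dy":0,"dz":0,"wx":0,"wy":-3,"wz":0},{"dx":0,"dy":0,"dz":0,"wx":0,"wy":0,"wz":0},{"dx":0,"dy":0,"dz":0,"wx":0,"wy":0,"wz":0}]' |grep tcp; 
python3 -c "
from h import *
inrk();rel(rk(-.1047-.07*.296,0,.1907+.07*.955),Rt=tilt(.3))
print(np.round(sense()['q'],2))"
```

```text
tcp_pos: [0.3969, 0.273, 0.3005]
rack frame mm [-154.4    6.   300.5] F [-0.3  0.5 -0.3]
t 39.85 shift cm [1.37 0.79 4.97] turn [-1.85 -1.31  1.02] tcp [0.3969 0.273  0.3005]
[0.31 0.27 1.96 0.22 0.63 1.07]
```

Unflipped. Now correct and approach.

```bash
python3 -m inch '[{"dx":0.7,"dy":0.4,"dz":1,"wx":-0.9,"wy":-0.7,"wz":0.5},{"dx":0.7,"dy":0.4,"dz":1,"wx":-0.9,"wy":-0.6,"wz":0.5},{"dx":0,"dy":0,"dz":1.5,"wx":0,"wy":0,"wz":0},{"dx":0,"dy":0,"dz":1.4,"wx":0,"wy":0,"wz":0},{"dx":0,"dy":0,"dz":0,"wx":0,"wy":0,"wz":0},{"dx":0,"dy":0,"dz":0,"wx":0,"wy":0,"wz":0}]' |grep tcp; 
python3 -c "
from h import *
inrk();rel(rk(-.1047,0,.1907),Rt=tilt(.3))
print(np.round(sense()['q'],2))"
```

```text
tcp_pos: [0.4241, 0.2838, 0.2577]
rack frame mm [-126.    -1.3  257.7] F [ 0.5 -0.4  0.1]
t 40.6 shift cm [ 0.06 -0.12  7.03] turn [-0.07  0.05  0.02] tcp [0.4241 0.2838 0.2577]
[0.33 0.38 1.93 0.17 0.55 1.14]
```

```bash
python3 -m inch '[{"dx":0.06,"dy":-0.1,"dz":1.5,"wx":0,"wy":0,"wz":0},{"dx":0,"dy":0,"dz":1.5,"wx":0,"wy":0,"wz":0},{"dx":0,"dy":0,"dz":1.5,"wx":0,"wy":0,"wz":0},{"dx":0,"dy":0,"dz":1.5,"wx":0,"wy":0,"wz":0},{"dx":0,"dy":0,"dz":0.9,"wx":0,"wy":0,"wz":0},{"dx":0,"dy":0,"dz":0,"wx":0,"wy":0,"wz":0},{"dx":0,"dy":0,"dz":0,"wx":0,"wy":0,"wz":0}]' |grep -E "tcp|force"; 
python3 -c "
from h import *
inrk();rel(rk(-.1047,0,.1907),Rt=tilt(.3))
print(np.round(sense()['q'],2))"; python3 -m inch '[{"dx":0,"dy":0,"dz":0,"wx":0,"wy":0,"wz":0},{"dx":0,"dy":0,"dz":0,"wx":0,"wy":0,"wz":0},{"dx":0,"dy":0,"dz":0,"wx":0,"wy":0,"wz":0},{"dx":0,"dy":0,"dz":0,"wx":0,"wy":0,"wz":0},{"dx":0,"dy":0,"dz":0,"wx":0,"wy":0,"wz":0},{"dx":0,"dy":0,"dz":0,"wx":0,"wy":0,"wz":0}]' 0 60; python3 -c "
from h import *
inrk()"
```

```text
tcp_pos: [0.4408, 0.2971, 0.1923]
force: [0.7, -0.6, -0.2]
gripper_force: 0.0
rack frame mm [-104.7   -0.3  192.3] F [ 0.2 -0.9 -0.2]
t 41.48 shift cm [-0.04 -0.03  0.15] turn [-0.05  0.    0.03] tcp [0.4408 0.2971 0.1923]
[0.35 0.53 1.94 0.21 0.4  1.1 ]
t: 42.22
tcp_pos: [0.4409, 0.297, 0.1926]
tool_rot: [0.94, 0.305, 0.142, -0.046]
force: [-1.1, -1.1, 5.8]
finger_gap: 0.483
gripper_force: 60.5
rack frame mm [-104.7   -0.4  192.6] F [-1.5 -0.2  5.8]
```

```bash
python3 -m inch '[{"dx":0.15,"dy":0,"dz":-0.48,"wx":0,"wy":0,"wz":0},{"dx":0.3,"dy":0,"dz":-0.95,"wx":0,"wy":0,"wz":0},{"dx":0.3,"dy":0,"dz":-0.95,"wx":0,"wy":0,"wz":0},{"dx":0,"dy":0,"dz":0,"wx":0,"wy":0,"wz":0}]'; python3 -c "
from h import *
inrk();rel(rk(-.1047,0,.1907),Rt=tilt(.3))"
```

```text
t: 42.72
tcp_pos: [0.4413, 0.2973, 0.2181]
tool_rot: [0.94, 0.305, 0.143, -0.047]
force: [0.9, -0.3, -5.2]
finger_gap: 0.483
gripper_force: 61.3
rack frame mm [-104.2   -0.4  218.1] F [ 0.5 -0.8 -5.2]
t 42.73 shift cm [-0.86 -0.04  2.6 ] turn [-0.03 -0.09  0.04] tcp [0.4413 0.2973 0.2181]
```

Weight about 4.5 N is in hand and the lateral force is small. Continue up.

```bash
python3 -m inch '[{"dx":0.45,"dy":0,"dz":-1.43,"wx":0,"wy":0,"wz":0},{"dx":0.6,"dy":0,"dz":-1.9,"wx":0,"wy":0,"wz":0},{"dx":0.6,"dy":0,"dz":-1.9,"wx":0,"wy":0,"wz":0},{"dx":0.6,"dy":0,"dz":-1.9,"wx":0,"wy":0,"wz":0},{"dx":0.6,"dy":0,"dz":-1.9,"wx":0,"wy":0,"wz":0},{"dx":0.6,"dy":0,"dz":-1.9,"wx":0,"wy":0,"wz":0},{"dx":0.6,"dy":0,"dz":-1.9,"wx":0,"wy":0,"wz":0},{"dx":0.6,"dy":0,"dz":-1.9,"wx":0,"wy":0,"wz":0},{"dx":0.6,"dy":0,"dz":-1.9,"wx":0,"wy":0,"wz":0},{"dx":0,"dy":0,"dz":0,"wx":0,"wy":0,"wz":0}]'; python3 -c "
from h import *
inrk();rel(rk(-.1047,0,.40),Rt=tilt(-.36));print(np.round(sense()['q'],2))"
```

```text
t: 43.98
tcp_pos: [0.4421, 0.2977, 0.3927]
tool_rot: [0.94, 0.305, 0.143, -0.047]
force: [0.4, -0.7, -5.5]
finger_gap: 0.487
gripper_force: 61.7
rack frame mm [-103.3   -0.5  392.7] F [-0.1 -0.8 -5.5]
t 43.98 shift cm [ 0.08 -0.05 -0.74] turn [ 1.000e-02 -3.797e+01  4.000e-02] tcp [0.4421 0.2977 0.3927]
[0.35 0.21 1.71 0.1  0.93 1.24]
```

```bash
python3 -m inch '[{"dx":0,"dy":0,"dz":0,"wx":0,"wy":-4,"wz":0},{"dx":0,"dy":0,"dz":0,"wx":0,"wy":-6,"wz":0},{"dx":0,"dy":0,"dz":0,"wx":0,"wy":-6,"wz":0},{"dx":0,"dy":0,"dz":0,"wx":0,"wy":-6,"wz":0},{"dx":0,"dy":0,"dz":0,"wx":0,"wy":-6,"wz":0},{"dx":0,"dy":0,"dz":0,"wx":0,"wy":-6,"wz":0},{"dx":0,"dy":0,"dz":0,"wx":0,"wy":-4,"wz":0},{"dx":0,"dy":0,"dz":0,"wx":0,"wy":0,"wz":0}]'; cat >> h.py <<'E'
CT=np.array([.6734,.1602]);CA=-5.98
_b=np.radians(CA);CM=np.array([[np.cos(_b),-np.sin(_b)],[np.sin(_b),np.cos(_b)]])
def hold(th,x,y,bottom,u=.045,v=.126):
    """TCP and rotation for the held unit upright: origin at cradle (x,y), underside at z=bottom; tool tilt relative = -th"""
    Rt=R.from_euler('z',CA,degrees=True)*R.from_euler('y',th)*R.from_euler('x',np.pi)
    g=np.array([*(CT+CM@(x+u-.045,y)),bottom+v]); return g-.054*Rt.apply([0,0,1]),Rt
E
python3 -c "
from h import *
p,r=hold(.36,0,0,.2);print(p,np.round(sense()['q'],2));rel(p,Rt=r);inrk()
s=sense();print(R.from_quat(s['tool_rot']).inv().apply([0,0,-41.9/5]))"
```

```text
t: 44.98
tcp_pos: [0.4423, 0.298, 0.3894]
tool_rot: [0.935, 0.304, -0.172, 0.055]
force: [0.1, 0.4, -4.7]
finger_gap: 0.485
gripper_force: 61.6
[0.69231929 0.15821818 0.37653843] [ 0.41  0.44  1.38 -0.07  1.68  1.36]
t 44.98 shift cm [11.66 26.01 -3.11] turn [14.78  0.25 39.3 ] tcp [0.4423 0.298  0.3894]
rack frame mm [-102.9   -0.4  389.4] F [ 0.3  0.2 -4.7]
[2.98294052 0.01409783 7.83110893]
```

```bash
python3 -m inch '[{"dx":1.2,"dy":2.6,"dz":-0.4,"wx":0,"wy":0,"wz":0},{"dx":1.9,"dy":4.2,"dz":-0.5,"wx":0,"wy":0,"wz":0},{"dx":1.9,"dy":4.2,"dz":-0.5,"wx":0,"wy":0,"wz":0},{"dx":1.9,"dy":4.2,"dz":-0.5,"wx":0,"wy":0,"wz":0},{"dx":1.9,"dy":4.2,"dz":-0.5,"wx":0,"wy":0,"wz":0},{"dx":1.7,"dy":4.0,"dz":-0.5,"wx":0,"wy":0,"wz":0},{"dx":1.2,"dy":2.6,"dz":-0.2,"wx":0,"wy":0,"wz":0},{"dx":0,"dy":0,"dz":0,"wx":0,"wy":0,"wz":0}]'|grep tcp;python3 -m inch '[{"dx":0,"dy":0,"dz":0,"wx":2.96,"wy":0,"wz":7.85},{"dx":0,"dy":0,"dz":0,"wx":2.96,"wy":0,"wz":7.85},{"dx":0,"dy":0,"dz":0,"wx":2.96,"wy":0,"wz":7.85},{"dx":0,"dy":0,"dz":0,"wx":2.96,"wy":0,"wz":7.85},{"dx":0,"dy":0,"dz":0,"wx":2.96,"wy":0,"wz":7.85},{"dx":0,"dy":0,"dz":0,"wx":0,"wy":0,"wz":0},{"dx":0,"dy":0,"dz":0,"wx":0,"wy":0,"wz":0},{"dx":0,"dy":0,"dz":0,"wx":0,"wy":0,"wz":0}]'|grep tcp
python3 -c "
from h import *
p,r=hold(.36,0,0,.2);print(p,np.round(sense()['q'],2));rel(p,Rt=r)"
```

```text
tcp_pos: [0.6941, 0.1549, 0.3767]
tcp_pos: [0.6918, 0.1584, 0.3786]
[0.69231929 0.15821818 0.37653843] [0.05 0.72 0.88 0.06 1.9  1.73]
t 46.98 shift cm [0.12 0.01 0.18] turn [0.11 0.18 0.09] tcp [0.6918 0.1584 0.3786]
```

```bash
python3 - <<'E'
from h import *
s=sense();cw=cam('wrist');w=eyes.snapshot('wrist');sc=eyes.snapshot('scene');tp=eyes.snapshot('top')
np.savez('m.npz',w=w,sc=sc,tp=tp,**{f'c{i}':v for i,v in enumerate(cw)})
T=R.from_quat(s['tool_rot']);g=s['tcp_pos']+.054*T.apply([0,0,1])
def U(u,y,v,th=.36):  # held unit point, world; tool->unit
    Ru=T*R.from_euler('x',np.pi)*R.from_euler('y',th)  # placeholder check printed
    return g+Ru.apply([u-.045,y,v-.126])
Ru=T*R.from_euler('x',np.pi)
for sg in(1,-1):
    print(sg,np.round((T*R.from_euler('x',np.pi)*R.from_euler('y',sg*.36)).as_matrix()[:,2],3))
sg=min((1,-1),key=lambda k:-(T*R.from_euler('x',np.pi)*R.from_euler('y',k*.36)).as_matrix()[2,2])
def U(u,y,v): return g+(T*R.from_euler('x',np.pi)*R.from_euler('y',sg*.36)).apply([u-.045,y,v-.126])
def draw(im,c,pts,col=(0,255,255)):
    for p in proj(c,pts): cv2.drawMarker(im,tuple(int(round(q)) for q in p),col,cv2.MARKER_CROSS,5,1)
top=[U(u,y,.15) for u in(0,.09) for y in(-.021,.021)]+[U(.045,0,.15)]
bot=[U(u,y,0) for u in(0,.09) for y in(-.021,.021)]
cr=[np.array([*(CT+CM@(x,y)),.018]) for x in(-.052,.052) for y in(-.027,.027)]
im={}
for k,a,c in(('w',w,cw),('s',sc,cam('scene')),('t',tp,cam('top'))):
    a=a.copy();draw(a,c,top);draw(a,c,bot,(255,0,255));draw(a,c,cr,(255,255,0));im[k]=a
print(np.round(proj(cam('scene'),top+bot+cr)),np.round(proj(cam('top'),cr)))
o=np.zeros((600,800,3),np.uint8)
o[:400,:640]=im['w']
rs=lambda a,f:cv2.resize(a,None,fx=f,fy=f,interpolation=2)
q=proj(cam('scene'),[U(.045,0,.07)])[0].astype(int);x,y=q-(50,33)+(0,10)
S=rs(im['s'][y:y+67,x:x+133],3)[:200,:400];o[400:,:S.shape[1]]=S
x,y=220,140;S=rs(im['t'][y:y+67,x:x+133],3)[:200,:399];o[400:,400:400+S.shape[1]]=S
x,y=q-(20,50);o[:400,640:]=rs(im['s'][y:y+100,x:x+40],4)[:400,:160]
save(o,'m9')
E
```

```text
1 [ 0.658 -0.067  0.75 ]
-1 [0.003 0.001 1.   ]
[[361. 156.]
 [376. 161.]
 [347. 179.]
 [363. 185.]
 [362. 170.]
 [357. 194.]
 [371. 199.]
 [344. 217.]
 [359. 222.]
 [352. 232.]
 [368. 238.]
 [338. 257.]
 [355. 263.]] [[281. 195.]
 [262. 194.]
 [285. 158.]
 [266. 157.]]
```

View pics/m9.png

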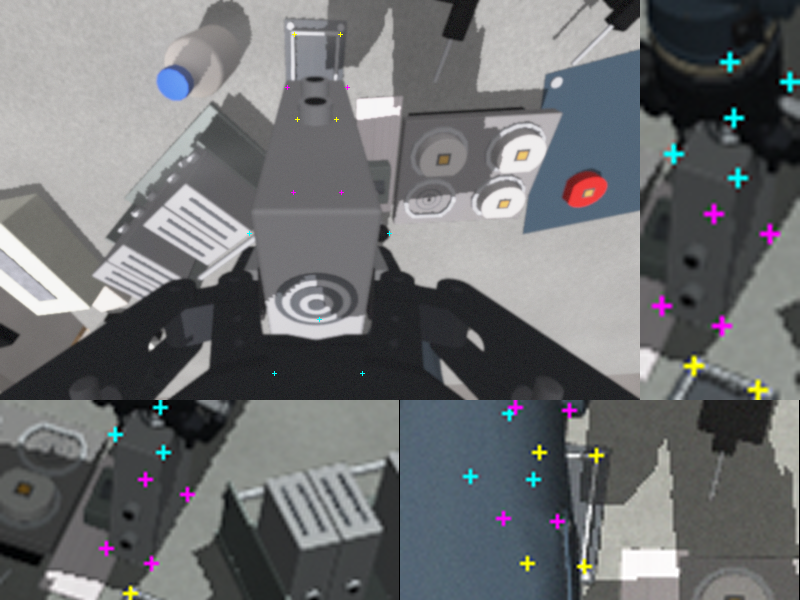

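The unit in hand is seen about 9 mm lower than modelled: top back edge at (254–381, 211), grille at (316,300), sockets at (315,80) and (316,101). I'll fit the actual grip.

```bash
python3 - <<'E'
from h import *
s=sense();d=np.load('m.npz');cw=[d[f'c{i}'] for i in range(4)];cs=cam('scene')
T=R.from_quat(s['tool_rot']);g=s['tcp_pos']+.054*T.apply([0,0,1])
def U(p,u,y,v): return g+(T*R.from_euler('x',np.pi)*R.from_euler('y',-p[0])).apply([u-p[1],y+p[3],v-p[2]])
q=proj(cs,[U([.36,.045,.126,0],.045,0,.07)])[0].astype(int)
so=np.array([(692,258),(688,300)]);so=(so-(640,0))/4+(q-(20,50))
wo=np.array([(254,211),(381,211),(316,300),(315,80),(316,101)])
def f(p,ws=1):
    W=proj(cw,[U(p,.09,.021,.15),U(p,.09,-.021,.15),U(p,.045,0,.15),U(p,.099,0,.035),U(p,.099,0,.075)])-wo
    S=proj(cs,[U(p,.099,0,.075),U(p,.099,0,.035)])-so
    return np.r_[W.ravel(),ws*S.ravel()]
for ws in(0,1,3):
    r=least_squares(lambda p:f(p,ws),[.36,.045,.126,0]);print(ws,np.round(r.x,4),np.round(r.fun,1))
E
```

```text
0 [0.3694 0.0433 0.1347 0.0008] [-3.1  0.5  1.5  0.5  0.7 -2.7  1.4  0.1  0.5  1.7 -0.   0.  -0.   0. ]
1 [0.3685 0.0433 0.1346 0.0008] [-3.2  0.5  1.6  0.5  0.6 -2.6  1.4  0.2  0.5  1.8 -0.6  1.3 -0.5  0.6]
3 [0.3626 0.0432 0.1341 0.0009] [-3.5  0.6  1.7  0.6  0.6 -1.7  1.4  1.2  0.4  2.5 -1.5  3.6 -1.3  1.2]
```

```bash
python3 -c "
from h import *
for b in(.2,.03):
    p,r=hold(.367,0,0,b,u=.0433,v=.1346);d,w=rel(p,Rt=r)
print(R.from_quat(sense()['tool_rot']).inv().apply([0,0,-1]))"
```

```text
t 47.12 shift cm [-0.31  0.   -0.57] turn [ 0.1  -0.21  0.05] tcp [0.6919 0.1583 0.3786]
t 47.12 shift cm [ 5.73 -0.02 15.32] turn [ 0.1  -0.21  0.05] tcp [0.6919 0.1583 0.3786]
[ 0.35537053 -0.00136887  0.93472451]
```

```bash
python3 -m inch '[{"dx":-0.3,"dy":0,"dz":-0.6,"wx":0.1,"wy":-0.2,"wz":0},{"dx":0.71,"dy":0,"dz":1.87,"wx":0,"wy":0,"wz":0},{"dx":1.07,"dy":0,"dz":2.8,"wx":0,"wy":0,"wz":0},{"dx":1.07,"dy":0,"dz":2.8,"wx":0,"wy":0,"wz":0},{"dx":1.07,"dy":0,"dz":2.8,"wx":0,"wy":0,"wz":0},{"dx":1.07,"dy":0,"dz":2.8,"wx":0,"wy":0,"wz":0},{"dx":0.71,"dy":0,"dz":1.87,"wx":0,"wy":0,"wz":0},{"dx":0.36,"dy":0,"dz":0.94,"wx":0,"wy":0,"wz":0},{"dx":0,"dy":0,"dz":0,"wx":0,"wy":0,"wz":0},{"dx":0,"dy":0,"dz":0,"wx":0,"wy":0,"wz":0}]'; python3 -c "
from h import *
for b in(.03,.006):
    p,r=hold(.367,0,0,b,u=.0433,v=.1346);d,w=rel(p,Rt=r)"
```

```text
t: 48.38
tcp_pos: [0.6916, 0.1582, 0.2167]
tool_rot: [0.982, -0.051, -0.181, -0.01]
force: [1.0, 0.1, -4.1]
finger_gap: 0.486
gripper_force: 62.3
t 48.38 shift cm [-0.   -0.01  0.19] turn [-0.04 -0.15  0.  ] tcp [0.6916 0.1582 0.2167]
t 48.38 shift cm [ 0.85 -0.01  2.43] turn [-0.04 -0.15  0.  ] tcp [0.6916 0.1582 0.2167]
```

```bash
python3 -m inch '[{"dx":0.25,"dy":0,"dz":0.7,"wx":0,"wy":0,"wz":0},{"dx":0.25,"dy":0,"dz":0.7,"wx":0,"wy":0,"wz":0},{"dx":0.1,"dy":0,"dz":0.3,"wx":0,"wy":0,"wz":0},{"dx":0,"dy":0,"dz":0,"wx":0,"wy":0,"wz":0}]'|grep -E "tcp|force"; python3 -m inch '[{"dx":0.1,"dy":0,"dz":0.25,"wx":0,"wy":0,"wz":0},{"dx":0.1,"dy":0,"dz":0.25,"wx":0,"wy":0,"wz":0},{"dx":0,"dy":0,"dz":0,"wx":0,"wy":0,"wz":0}]'|grep -E "tcp|force"
```

```text
tcp_pos: [0.6902, 0.1582, 0.1967]
force: [0.1, 0.3, -5.0]
gripper_force: 62.3
tcp_pos: [0.6904, 0.1582, 0.1916]
force: [-0.7, -0.4, -3.7]
gripper_force: 62.3
```

```bash
for i in 1 2; do python3 -m inch '[{"dx":0.07,"dy":0,"dz":0.19,"wx":0,"wy":0,"wz":0},{"dx":0,"dy":0,"dz":0,"wx":0,"wy":0,"wz":0},{"dx":0,"dy":0,"dz":0,"wx":0,"wy":0,"wz":0}]'|grep -E "tcp|force:"; done
```

```text
tcp_pos: [0.6905, 0.1582, 0.1899]
force: [-0.2, -0.4, -4.6]
gripper_force: 62.3
tcp_pos: [0.6906, 0.1582, 0.1884]
force: [-0.6, 0.5, -0.7]
gripper_force: 62.5
```

```bash
for i in 1 2; do python3 -m inch '[{"dx":0.04,"dy":0,"dz":0.1,"wx":0,"wy":0,"wz":0},{"dx":0,"dy":0,"dz":0,"wx":0,"wy":0,"wz":0},{"dx":0,"dy":0,"dz":0,"wx":0,"wy":0,"wz":0}]'|grep -E "tcp|force:|rot"; done; python3 -c "
from h import *
s=sense();print(s['ft_torque'])"
```

```text
tcp_pos: [0.6905, 0.1583, 0.1883]
tool_rot: [0.982, -0.051, -0.182, -0.01]
force: [-2.3, 0.7, 5.0]
gripper_force: 63.3
tcp_pos: [0.6905, 0.1583, 0.1882]
tool_rot: [0.982, -0.051, -0.182, -0.01]
force: [-2.1, -0.3, 9.0]
gripper_force: 63.8
[-0.14434048  0.46259105 -0.08849546]
```

```bash
python3 -m inch '[{"dx":0,"dy":0,"dz":0,"wx":0,"wy":0,"wz":0},{"dx":0,"dy":0,"dz":0,"wx":0,"wy":0,"wz":0},{"dx":0,"dy":0,"dz":0,"wx":0,"wy":0,"wz":0},{"dx":0,"dy":0,"dz":0,"wx":0,"wy":0,"wz":0}]' 0.8 20|grep -E "tcp|force:|gap"; python3 -m inch '[{"dx":0,"dy":0,"dz":-2,"wx":0,"wy":0,"wz":0},{"dx":0,"dy":0,"dz":-4,"wx":0,"wy":0,"wz":0},{"dx":0,"dy":0,"dz":-5,"wx":0,"wy":0,"wz":0},{"dx":0,"dy":0,"dz":-5,"wx":0,"wy":0,"wz":0},{"dx":0,"dy":0,"dz":0,"wx":0,"wy":0,"wz":0},{"dx":0,"dy":0,"dz":0,"wx":0,"wy":0,"wz":0}]'|grep -E "tcp|force:"; python3 - <<'E'
from h import *
cw=cam('wrist');w=eyes.snapshot('wrist');np.save('rel.npy',w);sc=eyes.snapshot('scene');np.save('relsc.npy',sc)
# fit standing unit: search grille by Hough & project expectation
P=[np.array([*(CT+CM@(x,y)),.156]) for x,y in((0,0),(.045,.021),(.045,-.021),(-.045,-.021),(-.045,.021))]
print('expect wrist',np.round(proj(cw,P)),'scene',np.round(proj(cam('scene'),P)))
g=cv2.cvtColor(w,cv2.COLOR_RGB2GRAY)
print(cv2.HoughCircles(cv2.medianBlur(g,3),cv2.HOUGH_GRADIENT,1,20,param1=100,param2=25,minRadius=8,maxRadius=40))
rel((.6,.16,.34),-6)
E
```

```text
tcp_pos: [0.6904, 0.1581, 0.1853]
force: [0.2, -0.5, -0.6]
finger_gap: 0.802
gripper_force: 0.0
tcp_pos: [0.7472, 0.1521, 0.3343]
force: [-0.5, -0.2, -0.9]
gripper_force: 0.0
expect wrist [[317. 199.]
 [291. 154.]
 [343. 154.]
 [338. 236.]
 [296. 236.]] scene [[356. 219.]
 [357. 233.]
 [343. 228.]
 [356. 205.]
 [369. 210.]]
[[[524.5 199.5  24.6]
  [448.5 224.5  29.4]
  [502.5 259.5  31.6]
  [316.5 196.5  16.6]
  [432.5 240.5  23.2]
  [433.5 262.5  28.6]
  [314.5 103.5  30.5]
  [174.5 157.5  21.2]]]
t 52.1 shift cm [-13.92   0.75   4.65] turn [2.000e-02 2.127e+01 1.000e-02] tcp [0.7466 0.1522 0.3329]
```

The standing unit's grille is found at (316.5,196.5), expected at (317,199), so it is upright and centred. Now the lever.

```bash
python3 -m inch '[{"dx":0,"dy":0,"dz":-2,"wx":0,"wy":5.3,"wz":0},{"dx":0,"dy":0,"dz":0,"wx":0,"wy":5.3,"wz":0},{"dx":0,"dy":0,"dz":0,"wx":0,"wy":5.3,"wz":0},{"dx":0,"dy":0,"dz":0,"wx":0,"wy":5.4,"wz":0},{"dx":0,"dy":0,"dz":0,"wx":0,"wy":0,"wz":0},{"dx":0,"dy":0,"dz":0,"wx":0,"wy":0,"wz":0}]' 0 20|grep -E "tcp|force:"; python3 - <<'E'
from h import *
rel((.437,.0893,.30),-2.45)
t=eyes.snapshot('top');hsv=cv2.cvtColor(t,cv2.COLOR_RGB2HSV)
m=((hsv[...,1]>110)&(hsv[...,0]>12)&(hsv[...,0]<32)).astype(np.uint8)
n,_,st,ce=cv2.connectedComponentsWithStats(m);print([(np.round(c,1).tolist(),int(s[4])) for c,s in zip(ce[1:],st[1:]) if s[4]>6 and c[1]<300])
print(np.round(proj(cam('top'),[(.5731-.0026,.0072-.0014,.075),(.5689-.0026,-.0927-.0014,.075),(.4912-.0026,-.0894-.0014,.075)]),1))
E
```

```text
tcp_pos: [0.7545, 0.1514, 0.3528]
force: [-0.6, 0.7, 0.0]
gripper_force: 0.0
t 52.85 shift cm [-30.94   9.49   5.21] turn [ 0.   -0.12 -3.54] tcp [0.7545 0.1514 0.3528]
[([19.1, 159.7], 3380), ([465.7, 142.7], 18), ([44.7, 188.7], 7), ([330.6, 208.4], 15), ([369.5, 208.5], 16), ([369.5, 239.0], 20), ([431.5, 252.6], 17)]
[[330.7 209.2]
 [369.3 209.9]
 [369.2 240. ]]
```

```bash
python3 -m inch '[{"dx":-3.4,"dy":1,"dz":0,"wx":0,"wy":0,"wz":-3.5},{"dx":-5.5,"dy":1.7,"dz":0,"wx":0,"wy":0,"wz":0},{"dx":-5.5,"dy":1.7,"dz":0,"wx":0,"wy":0,"wz":0},{"dx":-5.5,"dy":1.7,"dz":1.2,"wx":0,"wy":0,"wz":0},{"dx":-5.5,"dy":1.7,"dz":2,"wx":0,"wy":0,"wz":0},{"dx":-5.5,"dy":1.7,"dz":2,"wx":0,"wy":0,"wz":0},{"dx":0,"dy":0,"dz":0,"wx":0,"wy":0,"wz":0},{"dx":0,"dy":0,"dz":0,"wx":0,"wy":0,"wz":0},{"dx":0,"dy":0,"dz":0,"wx":0,"wy":0,"wz":0}]'|grep -E "tcp|force:"; python3 - <<'E'
from h import *
c=cam('wrist');w=eyes.snapshot('wrist');p=proj(c,[(.4765,.09,.096)])[0];print('expect ball',p)
g=cv2.cvtColor(w,cv2.COLOR_RGB2GRAY);x,y=p.astype(int);sub=g[max(y-50,0):y+50,x-50:x+50]
h=cv2.HoughCircles(cv2.medianBlur(sub,3),cv2.HOUGH_GRADIENT,1,30,param1=100,param2=12,minRadius=8,maxRadius=24);print(h)
if h is not None: print(back(c,h[0,:3,:2]+(x-50,max(y-50,0)),.096))
rel((.437,.0893,.162),-2.45)
E
```

```text
tcp_pos: [0.4443, 0.0719, 0.3011]
force: [0.2, -0.4, -1.0]
gripper_force: 0.0
expect ball [295.36941982 158.27245658]
[[[50.5 50.5 13.2]
  [69.5 24.5 13.2]]]
[[0.47628956 0.08989511 0.096     ]
 [0.49846789 0.07169433 0.096     ]]
t 54.08 shift cm [-0.89 -1.7  13.89] turn [ 0.   -0.46 -0.04] tcp [0.444  0.0719 0.3009]
```

Ball confirmed at (0.476, 0.090). Descend in front of it.

```bash
python3 -m inch '[{"dx":-0.9,"dy":-1.7,"dz":0,"wx":0,"wy":0,"wz":0},{"dx":0,"dy":0,"dz":3,"wx":0,"wy":0,"wz":0},{"dx":0,"dy":0,"dz":4.5,"wx":0,"wy":0,"wz":0},{"dx":0,"dy":0,"dz":4,"wx":0,"wy":0,"wz":0},{"dx":0,"dy":0,"dz":2.4,"wx":0,"wy":0,"wz":0},{"dx":0,"dy":0,"dz":0,"wx":0,"wy":0,"wz":0},{"dx":0,"dy":0,"dz":0,"wx":0,"wy":0,"wz":0}]'|grep -E "tcp|force:"; python3 -m inch '[{"dx":1,"dy":0,"dz":0,"wx":0,"wy":0,"wz":0},{"dx":1,"dy":0,"dz":0,"wx":0,"wy":0,"wz":0},{"dx":1,"dy":0,"dz":0,"wx":0,"wy":0,"wz":0},{"dx":1,"dy":0,"dz":0,"wx":0,"wy":0,"wz":0},{"dx":1,"dy":0,"dz":0,"wx":0,"wy":0,"wz":0},{"dx":1,"dy":0,"dz":0,"wx":0,"wy":0,"wz":0},{"dx":1,"dy":0,"dz":0,"wx":0,"wy":0,"wz":0},{"dx":1,"dy":0,"dz":0,"wx":0,"wy":0,"wz":0},{"dx":0,"dy":0,"dz":0,"wx":0,"wy":0,"wz":0}]'|grep -E "tcp|force:"
```

```text
tcp_pos: [0.4354, 0.0894, 0.1618]
force: [-0.4, -1.2, 0.8]
gripper_force: 0.0
tcp_pos: [0.5153, 0.0858, 0.1616]
force: [-0.3, 0.6, 0.3]
gripper_force: 0.0
```

```bash
python3 -m inch '[{"dx":0.5,"dy":0,"dz":0,"wx":0,"wy":0,"wz":0},{"dx":0.5,"dy":0,"dz":0,"wx":0,"wy":0,"wz":0},{"dx":0.2,"dy":0,"dz":0,"wx":0,"wy":0,"wz":0},{"dx":0,"dy":0,"dz":0,"wx":0,"wy":0,"wz":0}]'|grep -E "tcp|force:"; for i in 1 2 3; do python3 -m inch '[{"dx":0.25,"dy":0,"dz":0,"wx":0,"wy":0,"wz":0},{"dx":0,"dy":0,"dz":0,"wx":0,"wy":0,"wz":0},{"dx":0,"dy":0,"dz":0,"wx":0,"wy":0,"wz":0}]'|grep -E "tcp|force:"; done
```

```text
tcp_pos: [0.522, 0.0857, 0.1612]
force: [-7.4, -0.7, 4.8]
gripper_force: 3.8
tcp_pos: [0.5225, 0.0857, 0.161]
force: [-10.7, 0.1, 7.3]
gripper_force: 5.4
tcp_pos: [0.5229, 0.0858, 0.1607]
force: [-12.9, 0.9, 9.4]
gripper_force: 7.1
tcp_pos: [0.5234, 0.0858, 0.1607]
force: [-16.6, 0.6, 12.6]
gripper_force: 9.0
```

```bash
python3 -m inch '[{"dx":-2,"dy":0,"dz":0,"wx":0,"wy":0,"wz":0},{"dx":-4,"dy":0,"dz":0,"wx":0,"wy":0,"wz":0},{"dx":0,"dy":0,"dz":-5,"wx":0,"wy":0,"wz":0},{"dx":0,"dy":0,"dz":-5,"wx":0,"wy":0,"wz":0},{"dx":0,"dy":0,"dz":-4,"wx":0,"wy":0,"wz":0},{"dx":0,"dy":0,"dz":0,"wx":0,"wy":0,"wz":0},{"dx":0,"dy":0,"dz":0,"wx":0,"wy":0,"wz":0},{"dx":0,"dy":0,"dz":0,"wx":0,"wy":0,"wz":0}]'|grep -E "tcp|force:"; python3 - <<'E'
from h import *
c=cam('wrist');w=eyes.snapshot('wrist');p=proj(c,[(.5525,.0865,.096)])[0];print('expect ball',p)
g=cv2.cvtColor(w,cv2.COLOR_RGB2GRAY);x,y=p.astype(int);y0=max(y-50,0);sub=g[y0:y+50,x-50:x+50]
h=cv2.HoughCircles(cv2.medianBlur(sub,3),cv2.HOUGH_GRADIENT,1,30,param1=100,param2=12,minRadius=8,maxRadius=24)
if h is not None: print(h,back(c,h[0,:3,:2]+(x-50,y0),.096), [g[int(q[1])+y0,int(q[0])+x-50] for q in h[0]])
# darkest blob
m=(cv2.GaussianBlur(sub,(5,5),0)<25).astype(np.uint8);n,_,st,ce=cv2.connectedComponentsWithStats(m);print([(k[4],(e+(x-50,y0)).round(1).tolist(),back(c,[e+(x-50,y0)],.096).round(4).tolist()) for k,e in zip(st[1:],ce[1:]) if k[4]>60])
t=eyes.snapshot('top');hsv=cv2.cvtColor(t,cv2.COLOR_RGB2HSV)
m=((hsv[...,1]>110)&(hsv[...,0]>12)&(hsv[...,0]<32)).astype(np.uint8)
n,_,st,ce=cv2.connectedComponentsWithStats(m);print([c.round(1).tolist() for c,s in zip(ce[1:],st[1:]) if s[4]>6 and 300<c[0] and c[1]<300])
g=cv2.cvtColor(t,cv2.COLOR_RGB2GRAY)[140:220,230:300]
h=cv2.HoughCircles(cv2.resize(g,None,fx=4,fy=4,interpolation=2),cv2.HOUGH_GRADIENT,1,30,param1=100,param2=18,minRadius=14,maxRadius=36)
if h is not None: q=h[0,:4,:2]/4+(230,140);print('grille top cam',q.round(1).tolist(),back(cam('top'),q,.156).round(4).tolist())
E
```

```text
tcp_pos: [0.4721, 0.0877, 0.3]
force: [0.6, 1.1, -0.1]
gripper_force: 0.0
expect ball [314.28374771  99.60235836]
[[[50.5 58.5 15.1]
  [59.5 89.5 12.1]]] [[0.54600407 0.08661842 0.096     ]
 [0.51937425 0.07990728 0.096     ]] [np.uint8(63), np.uint8(98)]
[]
[[465.6, 142.7], [330.6, 208.4], [369.5, 208.5], [369.5, 239.0], [431.5, 252.6]]
grille top cam [[267.9, 164.9], [276.9, 191.4]] [[0.6734, 0.159, 0.156], [0.6068, 0.1371, 0.156]]
```

```bash
python3 - <<'E'
from h import *
c=list(np.load('w3c.npy',allow_pickle=True))
f=lambda q:np.array(q)/1.7+(80,0)
print(back(c,f([(172,266),(172,250),(172,284)]),.03), back(c,f([(117,359)]),.1))
print('block edges x (z=.012):',back(c,f([(135,212),(140,327)]),.012)[:,0])
E
python3 -m inch '[{"dx":-2,"dy":0,"dz":0,"wx":0,"wy":0,"wz":0},{"dx":0,"dy":0,"dz":0,"wx":0,"wy":0,"wz":0}]'|grep tcp
```

```text
[[0.51082558 0.08919624 0.03      ]
 [0.51991166 0.08782018 0.03      ]
 [0.50042551 0.0907765  0.03      ]] [[0.47739337 0.08993483 0.1       ]]
block edges x (z=.012): [0.54139297 0.47109741]
tcp_pos: [0.4514, 0.0887, 0.3003]
```

The lever's axis is at about x = 0.508 m, so the ball at 0.546 m (+38 mm) against a hard stop is fully on. Pucks and preamplifier are in place, so I'm handing in.

```bash
python3 -c "
from station import workorder
print(workorder.sign_off())"
```

```text
the job is handed in; nothing more can be done
None
```

The job is handed in, and sign-off returned no verdict: the round-grille preamplifier stands in the cradle with its sockets facing away from the robot, all three silver pucks are seated in their own nests, and the vacuum lever was then pushed over to its on stop.

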